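Pack the paint case for the night

TASK

Finish packing the paint case that already has a jar standing in it: stand all the squat paint jars from the table in that case beside it, put the lid on fully home and swing down both of that case's clamps. If the lid lies across that case at the start, set it aside first. Do not take out the jar that is already packed, leave the other case's clamps open, and do not disturb the palette, brush pot, mug and bowl.

Things in the scene. Friction and masses are not known exactly. Their poses are not given: they have to be found in the camera images.
- case_1: Heavy plywood paint case, open on top, fixed to the table; outside 136 (x) x 260 (y) x 88 high, walls and floor 7 mm, so 122 x 246 inside: room for five jars in one row along y, 47 mm apart. Origin: centre of its underside, x to the far side, y along its length. A steel clamp is hinged at the middle of each short end
- clamp_1_left (a joint): flat steel clamp arm at the +y end of case_1, 50 mm long from its hinge, 24 wide, 8 thick with a rubber pad on the end; rad: 0 = lying level, pointing to the middle of the case, 1.5 mm above a seated lid; 1.57 = upright, about 1.7 at the start, 1.85 its stop. Friction holds it at any angle; 2 N at 40 mm from the hinge moves it. It cannot go down if the lid is not seated
- clamp_1_left_hinge (a point): hinge axis of clamp_1_left (it runs along the case's x), 138 mm from the case's centre towards +y, 103.5 mm above the table
- clamp_1_right (a joint): flat steel clamp arm at the -y end of case_1, 50 mm long from its hinge, 24 wide, 8 thick with a rubber pad on the end; rad: 0 = lying level, pointing to the middle of the case, 1.5 mm above a seated lid; 1.57 = upright, about 1.7 at the start, 1.85 its stop. Friction holds it at any angle; 2 N at 40 mm from the hinge moves it. It cannot go down if the lid is not seated
- clamp_1_right_hinge (a point): hinge axis of clamp_1_right (it runs along the case's x), 138 mm from the case's centre towards -y, 103.5 mm above the table
- case_2: Heavy plywood paint case, open on top, fixed to the table; outside 136 (x) x 260 (y) x 88 high, walls and floor 7 mm, so 122 x 246 inside: room for five jars in one row along y, 47 mm apart. Origin: centre of its underside, x to the far side, y along its length. A steel clamp is hinged at the middle of each short end
- clamp_2_left (a joint): flat steel clamp arm at the +y end of case_2, 50 mm long from its hinge, 24 wide, 8 thick with a rubber pad on the end; rad: 0 = lying level, pointing to the middle of the case, 1.5 mm above a seated lid; 1.57 = upright, about 1.7 at the start, 1.85 its stop. Friction holds it at any angle; 2 N at 40 mm from the hinge moves it. It cannot go down if the lid is not seated
- clamp_2_left_hinge (a point): hinge axis of clamp_2_left (it runs along the case's x), 138 mm from the case's centre towards +y, 103.5 mm above the table
- clamp_2_right (a joint): flat steel clamp arm at the -y end of case_2, 50 mm long from its hinge, 24 wide, 8 thick with a rubber pad on the end; rad: 0 = lying level, pointing to the middle of the case, 1.5 mm above a seated lid; 1.57 = upright, about 1.7 at the start, 1.85 its stop. Friction holds it at any angle; 2 N at 40 mm from the hinge moves it. It cannot go down if the lid is not seated
- clamp_2_right_hinge (a point): hinge axis of clamp_2_right (it runs along the case's x), 138 mm from the case's centre towards -y, 103.5 mm above the table
- jar_1: squat round capped paint jar, 66 mm tall, 38 mm across the body, 35 mm across the cap (top 20 mm), 90 g, with a heavy glass foot; origin: centre of its underside, z up. Three or four of these are present, on the table in front of the cases
- jar_2: squat round capped paint jar, 66 mm tall, 38 mm across the body, 35 mm across the cap (top 20 mm), 90 g, with a heavy glass foot; origin: centre of its underside, z up. Three or four of these are present, on the table in front of the cases
- jar_3: squat round capped paint jar, 66 mm tall, 38 mm across the body, 35 mm across the cap (top 20 mm), 90 g, with a heavy glass foot; origin: centre of its underside, z up. Three or four of these are present, on the table in front of the cases
- jar_4: squat round capped paint jar, 66 mm tall, 38 mm across the body, 35 mm across the cap (top 20 mm), 90 g, with a heavy glass foot; origin: centre of its underside, z up. Three or four of these are present, on the table in front of the cases
- kept_jar: one more such jar (66 x 38 mm), which stands at the start in the case already in use, near one end
- sanding_block: cork sanding block, 60 x 36 x 28 mm, lying in the other case
- lid: the only lid, fits both cases: plate 138 (x) x 260 (y) x 10 mm; below it a plug 10 deep (114 x 238, foot 100 x 224: 4 mm play all round); on top a bar handle along its y, 100 long, 16 wide. 350 g. Origin: centre of the plug's underside; plate top at 20, handle top at 50 mm. Seated: origin 78 mm above the table. At the start it lies crosswise on the rims of a case, 88 mm up
- palette: bystander: white ceramic paint palette, 100 x 75 x 14 mm; origin: centre of its underside
- brush_pot: bystander: green glass pot with brushes, 80 mm across, about 190 tall with brushes; origin: centre of its underside
- mug: bystander: white mug, 80 mm across, 90 tall; origin: centre of its underside
- bowl: bystander: white bowl, 120 mm across, 55 tall; origin: centre of its underside

How it is judged:
By the outcome, as a careful person would: the job done as asked, in the order asked, and still so for the second after the job is handed in, with the robot touching nothing.
Of jar_1, jar_2, jar_3, jar_4 only 3 to 4 are there at a start; the rules pass over those that are not, and their reading is None.
At some moment in a run one of jar_1, jar_2, jar_3, jar_4 may be knocked a few centimetres aside while the robot is not near it.
It also fails if it takes over 210 s, if anything falls off the work surface, if the arm or the gripper's body presses on something with over 40 N, if the wrist force passes 120 N, or if a joint passes its speed limit or range.

ROBOT

A 7-joint arm with a two-finger parallel gripper is mounted at the origin on the work surface. World frame = base frame: x ahead of the robot, y to its left, z up, the work surface at z = 0. Lengths are in mm, angles in degrees, forces in N, time in s.
With the tool pointing down it reaches from about 425 to 800 mm from the base axis. Payload 8.3 kg.
Tool frame: the origin (TCP) lies between the finger pads; the fingertips stand 14 mm ahead of it and the grasp point (between the pads) lies 5 mm behind it (bot.tip_reach is the distance from the TCP to the fingertips, in mm); z points along the fingers, y is the line along which they close (so a half turn about z gives the same grasp; the last joint's range is limited). The gripper opens to 85 mm and grips with 20 to 120 N. Pads are 22 mm wide; open, the fingers measure 114 mm over their backs; the gripper's body (76 mm by 85 mm) begins 54 mm behind the grasp point. The pads swing forward as they close: fully open they stand 13 mm farther back than shut.
Start: joints at [-68.635, 21.967, 0.94, 78.501, -0.361, 79.538, -2.664], TCP at [263.784, 566.588, 245.279] pointing down, gripper open.
Joint ranges: [-169.22, 169.22], [-14.56, 117.87], [-87.37, 89.26], [10.42, 133.3], [-82.24, 262.24], [0.94, 117.77], [-172.7, 172.7]. Speed limits (degrees/s): [136.94, 136.94, 172.46, 172.46, 180, 180, 180].

INTERFACE

Orientations are given as [roll, pitch, yaw] about the fixed x, y, z axes, in that order (R = Rz(yaw) Ry(pitch) Rx(roll)).
In Python, from rig import bot, imaging, order gives the robot as it stands. The module is installed in compiled form; this text tells all that it offers.
- The arm moves only by the tool jog_arm, never from a script. Its argument "motion" is one flat list of numbers, 6 for each row, row after row: the shift along the tool's x, y, z scaled (see below), then the turn, a rotation vector about the tool's x, y, z scaled (see below). A call has 1 to 12 rows; each row shifts and turns the commanded pose from where the row before left it, along the tool's axes as they then stand; what a row does not reach is not made up. The controller multiplies each number of a shift by 0.03 m and each number of a turn by 6 degrees. A row lasts 1/12 s, in which the tool goes at most 41.7 mm and 7.16 degrees, less where a joint would pass 70% of its speed; a pose out of reach is approached as far as the arm can. A call with a number of a shift or a turn outside -1 to 1 is refused whole. A call with a gripper value outside its range is refused whole. "gripper" is the opening, from 0 (shut) to 1 (fully open), set as the call begins (left out, the last holds). The fingers move at their own pace and stop on an object; the grip force is fixed at half the most. Time passes only in rows, so rows that do not move let the fingers close. It gives the time, the measured TCP pose, the force, the opening and the grip force at its end, in the units of the state.
- bot.get_obs(): the state, without advancing time (a new reading comes with each control period).
- imaging.camera(name): name is "side" or "top" or "wrist"; returns a dict with "image" (384x512x3 uint8, blue, green, red), "z_map" (384x512 float32, mm along the optical axis (not along the pixel's ray), 0 where there is no reading), "vfov" (degrees; the focal length in pixels is half the picture's height over the tangent of half this angle, whatever the lens; pixels are square), "cx", "cy" (the principal point, pixels), "position" and "rotation" of the camera in the world; the wrist camera has in their place "tool_from_camera" (4x4, takes a point from camera to tool coordinates, whose origin is the TCP and whose axes are the flange's). Camera axes: x right, y up, looking along -z (the intrinsics and any distortion apply to the point x, -y, -z); pixel columns grow to the right and rows downward; lengths in mm; the calibration is good to about 2 mm. The wrist camera is an equidistant fisheye: a pixel r from the principal point sees the ray r / f radians off the axis. A picture is of the moment at which its call begins: read the wrist's pose just before it.
- order.sign_off(): hands the job in; it is judged then, once.
Trained networks look in a picture, given as the dict that the camera call returned (one of the last four; its "shot" number tells which), for a name from the list of things; names that differ only in an ending like _2 or _b are one class to them, and where a whole thing is asked for, a point or a joint stands for the part that bears it (a point fixed in the world has none). Each returns a list of dicts, best first, with "p" (0 to 1); they miss things now and then, are a little off and sometimes report something else, mostly with a low value. They report only what shows in the picture. A call takes as long as a camera call.
- imaging.boxes_of(picture, name): "box" ([left, top, width, height] in pixels, round what is visible of it).
The state is a dict: "clock": time; "joints": joint angles; "qvel": joint speeds; "effort": joint torques, N m; "tcp_pos": TCP position; "eef_rot": TCP orientation; "ft_force": force on the tool from outside, world axes, zero at the start; "wrist_torque": the same for the moment, N m; "grip_width": finger opening in mm; "grasp_force": force on a finger pad.
Only numpy, scipy, OpenCV 4.12 (cv2) and the standard library are available. Lean on these libraries where they do the work, as an engineer would, in place of code of your own. Each camera call takes 0.05 s, during which the arm holds its last target. There are 200 camera calls.

## Working session

There is one attempt and no reset: what is moved stays moved. The work goes in short steps, Python scripts to look and compute and a tool call to move; the robot and the scene stay as the last step left them, time stands still between calls to the robot, and variables do not carry over. Pictures are saved under pics/ and viewed, at most 14 in all, crops included, and the job is handed in when it is done.

Besides the shell and the picture viewer there is one more tool, called by a JSON object that holds its "op" and its "data". jog_arm: Moves the arm, as the interface text tells. Shifts and turns lie within -1 to 1; 1 stands for 0.03 m of shift or 6 degrees of turn. Its arguments: {"type":"object","properties":{"motion":{"type":"array"},"gripper":{"type":"number"}},"required":["motion"]}

```bash
mkdir -p pics
cat > h.py <<'E'
import numpy as np, cv2
from scipy.spatial.transform import Rotation as Ro
from rig import bot, imaging, order
def pts(c, T=None):
    """world points HxWx3 for a fixed camera"""
    z=c["z_map"]; h,w=z.shape; f=h/2/np.tan(np.radians(c["vfov"])/2)
    v,u=np.mgrid[:h,:w]; x=(u-c["cx"])/f*z; y=(v-c["cy"])/f*z
    P=np.stack([x,-y,-z],-1)
    R=np.array(c["rotation"]); 
    R=R if R.shape==(3,3) else Ro.from_euler('xyz',R,degrees=True).as_matrix()
    W=P@R.T+np.array(c["position"]); W[z==0]=np.nan
    return W
E
python3 - <<'E'
from h import *
print(bot.get_obs())
for n in ("top","side"):
    c=imaging.camera(n); print({k:v for k,v in c.items() if k not in("image","z_map")})
    cv2.imwrite(f"pics/{n}0.png",c["image"])
    W=pts(c); np.save(n+"0.npy",W)
    for o in ("case_1","lid","jar_1","kept_jar","palette","brush_pot","mug","bowl","sanding_block","clamp_1_left"):
        for b in imaging.boxes_of(c,o):
            if b["p"]<.3: continue
            l,t,w,h=[int(round(q)) for q in b["box"]]
            print(n,o,round(b["p"],2),[l,t,w,h],np.nanmedian(W[t+h//3:t+h*2//3+1,l+w//3:l+w*2//3+1].reshape(-1,3),0).round())
E
```

```text
{'clock': 0.0, 'joints': array([-68.63398599,  22.01569176,   0.9376798 ,  78.56166436,
        -0.36168737,  79.53783921,  -2.66471061]), 'qvel': array([ 0.03040426, -0.05747956, -0.00162456, -0.06853467, -0.03314002,
        0.13520353,  0.08410469]), 'effort': array([-1.72691707e-04, -6.27594209e+01,  8.43983497e-01, -3.71824837e+01,
        1.65010494e-02,  1.41431834e-02, -3.67076098e-06]), 'tcp_pos': array([263.59647792, 566.16757587, 244.27117376]), 'eef_rot': array([-1.79887605e+02,  1.16745852e-03,  1.55033589e+02]), 'ft_force': array([ 0.72036844, -0.10355469, -0.4217173 ]), 'wrist_torque': array([-0.01354475,  0.02167836, -0.02145867]), 'grasp_force': 0.0, 'grip_width': 85.49007307859075}
{'vfov': 57.047527671761145, 'cx': 253.72775123848234, 'cy': 192.30484352588977, 'position': array([ 504.73601558,  -22.10419949, 1234.82177345]), 'rotation': array([  3.08988369,   0.21285677, -89.4914597 ]), 'shot': 1}
top case_1 0.85 [140, 165, 96, 50] [572. 190. 108.]
top case_1 0.76 [261, 163, 98, 49] [ 591. -210.    7.]
top jar_1 0.64 [191, 230, 14, 8] [430. 167.  65.]
top jar_1 0.6
[... 558 characters left out ...]
1 0.96 [247, 176, 88, 111] [ 627. -157.    9.]
side case_1 0.77 [212, 121, 57, 81] [573. 187. 107.]
side lid 0.69 [210, 134, 81, 35] [612. 180. 110.]
side jar_1 0.78 [224, 237, 14, 22] [ 423. -185.   46.]
side jar_1 0.68 [233, 283, 17, 25] [ 393. -367.   60.]
side jar_1 0.51 [197, 170, 12, 20] [432. 151.  54.]
side kept_jar 0.47 [309, 238, 7, 15] [ 596. -338.  136.]
side palette 0.56 [184, 212, 35, 26] [377. -25.  15.]
side brush_pot 0.88 [302, 145, 25, 60] [758. -33. 103.]
side brush_pot 0.66 [245, 178, 88, 109] [ 620. -153.    9.]
side mug 0.6 [197, 111, 20, 29] [538. 495.  67.]
side bowl 0.63 [272, 322, 44, 26] [ 470. -496.   30.]
side clamp_1_left 0.49 [224, 120, 10, 11] [582. 329. 139.]
```

Run:
```python
from h import *
i=cv2.imread("pics/top0.png")[95:275,90:440]
cv2.imwrite("pics/t0.png",cv2.resize(i,(800,411),interpolation=cv2.INTER_CUBIC))
i=cv2.imread("pics/side0.png")[90:360,150:390]
cv2.imwrite("pics/s0.png",cv2.resize(i,(533,600),interpolation=cv2.INTER_CUBIC))
```

```text
(no output)
```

View pics/t0.png

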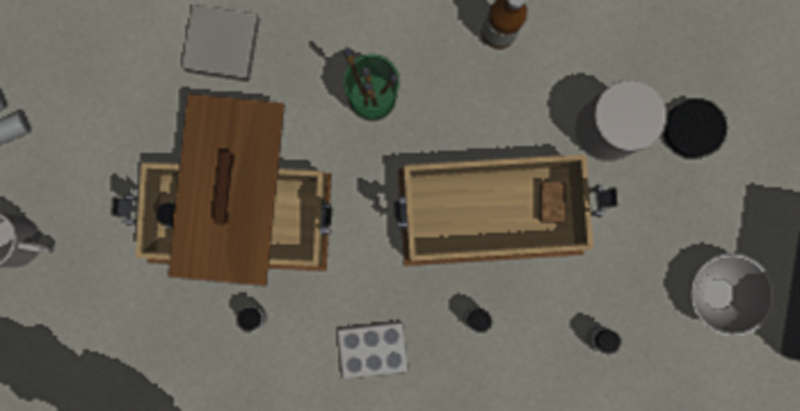

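View pics/s0.png

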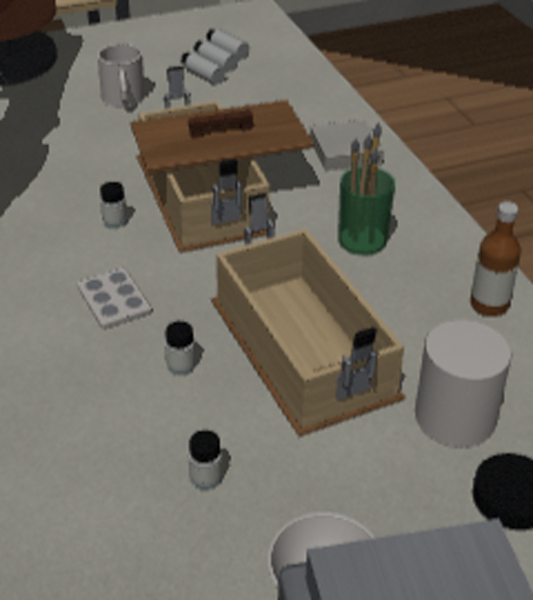

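The crops show that case_1 (left, kept jar at top crop (165,213)) has the lid across it. Three loose jars stand at crop (249,319), (479,319) and (606,340), and case_2 holds the sanding block at (553,201). Next I fit the exact poses.

```bash
cat >> h.py <<'E'
def rect(W,lo,hi,zr):
    m=np.all((W[...,:2]>lo)&(W[...,:2]<hi),-1)&(W[...,2]>zr[0])&(W[...,2]<zr[1])
    P=W[m]; return cv2.minAreaRect(P[:,:2].astype(np.float32)),P
def jars(c=None):
    c=c or imaging.camera("top"); W=pts(c); W[...,2]=W[...,2]
    m=((W[...,0]>330)&(W[...,0]<515)&(W[...,1]>-480)&(W[...,1]<330)&(W[...,2]>58)&(W[...,2]<73)).astype(np.uint8)
    n,l,s,_=cv2.connectedComponentsWithStats(m,connectivity=8)
    for k in range(1,n):
        if s[k,4]>25:
            P=W[l==k]; (x,y),r=cv2.minEnclosingCircle(P[:,:2].astype(np.float32)); print("jar",round(x),round(y),"r",round(r,1),"mean",P.mean(0).round(1),s[k,4])
def go(x,y,z,yaw):
    """print tool-axis shift in mm and turn for reaching a downward pose (half-turn grasp symmetric)"""
    o=bot.get_obs(); Rt=Ro.from_euler('xyz',o["eef_rot"],degrees=True)
    best=None
    for a in (yaw,yaw+180):
        rv=(Rt.inv()*Ro.from_euler('xyz',[180,0,a],degrees=True)).as_rotvec(degrees=True)
        if best is None or np.linalg.norm(rv)<np.linalg.norm(best): best=rv
    d=Rt.inv().apply(np.array([x,y,z])-o["tcp_pos"])
    print("at",o["tcp_pos"].round(1),o["eef_rot"].round(2),"w",o["grip_width"].round(1),"F",o["ft_force"].round(1),"q7",o["joints"][6].round(0),"t",o["clock"])
    print("shift units",(d/30).round(2),"turn units",(best/6).round(2),"(deg)",best.round(1))
E
python3 - <<'E'
from h import *
W=np.load("top0.npy"); S=np.load("side0.npy")
for n,V in (("top",W),("side",S)):
    print(n,"table z",np.nanmedian(V[(abs(V[...,2])<15)][:,2]))
    (r,P)=rect(V,[400,60],[760,290],(101,116)); print("lid",r,P[:,2].mean())
    (r,P)=rect(V,[400,60],[760,290],(128,150)); print("handle",r,P[:,2].mean(),len(P))
    for lo,hi,nm in (([480,30],[680,340],"c1"),([480,-340],[690,-40],"c2")):
        (r,P)=rect(V,lo,hi,(82,94)); print(nm,r,len(P))
    (r,P)=rect(V,[480,255],[680,315],(66,80)); print("kept",r,P.mean(0),len(P))
    for lo,hi in (([500,300],[660,350]),([500,20],[660,75])):
        (r,P)=rect(V,lo,hi,(120,165)); print("clamp",P.mean(0) if len(P) else 0,P.min(0),P.max(0))
    (r,P)=rect(V,[450,350],[650,600],(20,100)); print("mug",P.min(0),P.max(0))
jars()
o=bot.get_obs();go(440,310,300,90)
E
```

```text
top table z 0.24203986023326252
lid ((611.184814453125, 192.94879150390625), (139.48841857910156, 260.4393005371094), 85.15573120117188) 107.64447533432909
handle ((611.1549072265625, 192.34658813476562), (16.1392822265625, 97.89326477050781), 84.8862075805664) 136.70957197071397 173
c1 ((576.7964477539062, 185.2592010498047), (278.1462707519531, 136.3429412841797), 87.86665344238281) 341
c2 ((600.9085693359375, -202.5934600830078), (156.0693359375, 282.96221923828125), 4.0936784744262695) 538
kept ((580.6972045898438, 294.0410461425781), (41.40121841430664, 122.69114685058594), 88.64227294921875) [588.25467487 293.05697648  73.11993611] 111
clamp [581.52300921 330.14627236 142.98797759] [570.17717804 325.70496121 120.24066038] [594.88002553 337.16631647 159.2679299 ]
clamp [570.83562571  47.47536402 148.57653311] [560.3946856   42.8329632  120.71942612] [582.41776854  54.57162046 157.23417483]
mug [500.9047878  457.97190476  20.43897174] [577.11188905 573.98755679  94.95727219]
side table z 0.8944929685713419
lid ((608.169921875, 163.48428344726562), (206.5699005126953, 261.41351318
[... 739 characters left out ...]
254524 120.15606127] [583.59910039  52.81207365 157.34215139]
mug [497.43756123 457.7105951   20.1971019 ] [577.0850382  580.16979136  93.60700692]
jar 426 165 r 17.2 mean [426.1 165.1  65.6] 89
jar 428 -169 r 17.4 mean [ 427.5 -168.8   66.3] 87
jar 399 -354 r 17.6 mean [ 399.2 -353.    66. ] 88Traceback (most recent call last):
  File "<stdin>", line 14, in <module>
  File "h.py", line 31, in go
    print("at",o["tcp_pos"].round(1),o["eef_rot"].round(2),"w",o["grip_width"].round(1),"F",o["ft_force"].round(1),"q7",o["joints"][6].round(0),"t",o["clock"])
                                                               ^^^^^^^^^^^^^^^^^^^^^
AttributeError: 'float' object has no attribute 'round'
```

```bash
sed -i 's/o\["grip_width"\].round(1)/round(float(o["grip_width"]),1)/; s/o\["joints"\]\[6\].round(0)/np.round(o["joints"])/' h.py; python3 -c "
from h import *
go(611,192.5,245,175.2)"
```

```text
at [263.8 566.6 245.3] [ 1.8000e+02 -1.0000e-02  1.5503e+02] w 85.6 F [ 1.3 -0.7 -0. ] q7 [-69.  22.   1.  78.  -0.  80.  -3.] t 1.15
shift units [-1.576e+01 -6.420e+00  1.000e-02] turn units [ 0.   -0.   -3.36] (deg) [  0.   -0.  -20.2]
```

{"op": "jog_arm", "data": {"motion": [-0.79,-0.32,0,0,0,0,-0.79,-0.32,0,0,0,0,-0.79,-0.32,0,0,0,0,-0.79,-0.32,0,0,0,0,-0.79,-0.32,0,0,0,0,-0.79,-0.32,0,0,0,0,-0.79,-0.32,0,0,0,0,-0.79,-0.32,0,0,0,0,-0.79,-0.32,0,0,0,0,-0.79,-0.32,0,0,0,0,-0.79,-0.32,0,0,0,0,-0.79,-0.32,0,0,0,0], "gripper": 1}}

```text
clock: 2.15
tcp_pos: [473.7, 341.1, 245.4]
eef_rot: [180.0, 0.0, 155.0]
ft_force: [0.8, 0.6, -0.8]
grip_width: 85.1
grasp_force: 0.0
```

{"op": "jog_arm", "data": {"motion": [-0.79,-0.32,0,0,0,0,-0.79,-0.32,0,0,0,0,-0.79,-0.32,0,0,0,0,-0.79,-0.32,0,0,0,0,-0.79,-0.32,0,0,0,0,-0.79,-0.32,0,0,0,0,-0.79,-0.32,0,0,0,0,0,0,0,0,0,-0.85,0,0,0,0,0,-0.85,0,0,0,0,0,-0.85,0,0,0,0,0,-0.81,0,0,0,0,0,0]}}

```text
clock: 3.15
tcp_pos: [595.1, 211.1, 245.2]
eef_rot: [180.0, -0.0, 175.4]
ft_force: [-1.3, -0.1, 0.5]
grip_width: 85.5
grasp_force: 0.0
```

```bash
python3 -c "
from h import *
go(611,192.5,127,175.2)"
```

```text
at [595.1 211.1 245.2] [ 1.8000e+02 -1.0000e-02  1.7541e+02] w 85.5 F [-1.3 -0.1  0.5] q7 [-30.  23.  11.  78.  -4.  80.  66.] t 3.15
shift units [-0.58 -0.58  3.94] turn units [ 0.   -0.    0.04] (deg) [ 0.  -0.   0.2]
```

{"op": "jog_arm", "data": {"motion": [-0.58,-0.58,0,0,0,0,0,0,0.7,0,0,0,0,0,0.7,0,0,0,0,0,0.7,0,0,0,0,0,0.6,0,0,0,0,0,0.5,0,0,0,0,0,0.4,0,0,0,0,0,0.34,0,0,0,0,0,0,0,0,0]}}

```text
clock: 3.9
tcp_pos: [609.8, 192.1, 124.7]
eef_rot: [-179.9, -0.2, 175.1]
ft_force: [-0.4, 0.6, 0.2]
grip_width: 85.5
grasp_force: 0.0
```

{"op": "jog_arm", "data": {"motion": [0,0,0,0,0,0,0,0,0,0,0,0,0,0,0,0,0,0,0,0,0,0,0,0,0,0,0,0,0,0,0,0,0,0,0,0,0,0,0,0,0,0,0,0,0,0,0,0,0,0,0,0,0,0,0,0,0,0,0,0,0,0,0,0,0,0], "gripper": 0}}

```text
clock: 4.82
tcp_pos: [611.3, 192.7, 127.9]
eef_rot: [180.0, 0.1, 175.2]
ft_force: [-0.7, 0.3, 5.4]
grip_width: 15.1
grasp_force: 59.6
```

```bash
python3 -c "
from h import *
go(420,325,245,87.9)"
```

```text
at [611.3 192.7 127.9] [1.7995e+02 7.0000e-02 1.7520e+02] w 15.1 F [-0.7  0.3  5.4] q7 [-28.  28.  11.  85.  -6.  67.  69.] t 4.8167
shift units [ 6.72  3.86 -3.91] turn units [1.000e-02 0.000e+00 1.455e+01] (deg) [ 0.1  0.  87.3]
```

{"op": "jog_arm", "data": {"motion": [0,0,-0.2,0,0,0,0,0,-0.4,0,0,0,0,0,-0.5,0,0,0,0,0,-0.5,0,0,0,0,0,-0.5,0,0,0,0,0,-0.5,0,0,0,0,0,-0.5,0,0,0,0,0,-0.4,0,0,0,0,0,-0.3,0,0,0,0,0,-0.1,0,0,0,0,0,0,0,0,0]}}

```text
clock: 5.73
tcp_pos: [611.1, 192.4, 244.8]
eef_rot: [180.0, 0.0, 175.2]
ft_force: [0.7, 0.4, -4.6]
grip_width: 14.8
grasp_force: 58.7
```

{"op": "jog_arm", "data": {"motion": [0.3,0.18,0,0,0,0.2,0.6,0.34,0,0,0,0,0.65,0.37,0,0,0,0,0.65,0.37,0,0,0,0,0.65,0.37,0,0,0,0,0.65,0.37,0,0,0,0,0.65,0.37,0,0,0,0,0.65,0.37,0,0,0,0,0.65,0.37,0,0,0,0,0.65,0.37,0,0,0,0,0.4,0.25,0,0,0,0,0.2,0.1,0,0,0,0]}}

```text
clock: 6.73
tcp_pos: [420.3, 329.2, 243.1]
eef_rot: [-180.0, -0.1, 174.2]
ft_force: [-1.0, 0.4, -3.5]
grip_width: 14.9
grasp_force: 58.7
```

{"op": "jog_arm", "data": {"motion": [0,0,0,0,0,0.5,0,0,0,0,0,0.75,0,0,0,0,0,0.75,0,0,0,0,0,0.75,0,0,0,0,0,0.75,0,0,0,0,0,0.75,0,0,0,0,0,0.75,0,0,0,0,0,0.75,0,0,0,0,0,0.75,0,0,0,0,0,0.75,0,0,0,0,0,0.75,0,0,0,0,0,0.75]}}

```text
clock: 7.73
tcp_pos: [423.3, 326.5, 243.3]
eef_rot: [-179.9, 0.0, 121.2]
ft_force: [-0.4, -0.7, -3.7]
grip_width: 14.8
grasp_force: 58.7
```

{"op": "jog_arm", "data": {"motion": [0,0,0,0,0,0.75,0,0,0,0,0,0.75,0,0,0,0,0,0.75,0,0,0,0,0,0.75,0,0,0,0,0,0.75,0,0,0,0,0,0.75,0,0,0,0,0,0.6,0,0,0,0,0,0.3,0,0,0,0,0,0.2,0,0,0,0,0,0]}}

```text
clock: 8.57
tcp_pos: [423.2, 326.8, 243.5]
eef_rot: [-180.0, 0.1, 87.8]
ft_force: [0.4, -0.5, -3.8]
grip_width: 14.6
grasp_force: 58.7
```

```bash
python3 -c "
from h import *
go(420,325,40,87.9)
c=imaging.camera('side');cv2.imwrite('pics/s1.png',c['image'])
jars()"
```

```text
at [423.2 326.8 243.5] [-1.7997e+02  6.0000e-02  8.7800e+01] w 14.6 F [ 0.4 -0.5 -3.8] q7 [-52.  11.  13.  93.  -2.  76. -41.] t 8.5667
shift units [-0.06 -0.1   6.78] turn units [-0.01  0.01 -0.02] (deg) [-0.   0.1 -0.1]
jar 426 165 r 17.2 mean [426.2 165.   65.4] 89
jar 427 -169 r 17.4 mean [ 427.5 -169.    65.9] 87
jar 399 -354 r 17.1 mean [ 399.3 -353.1   66.9] 87
```

View pics/s1.png

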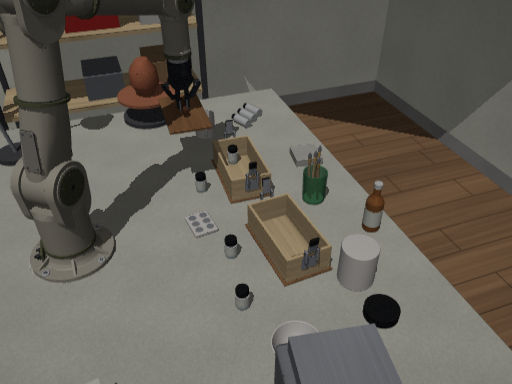

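```bash
python3 -c "
from h import *
W=np.load('top0.npy');m=(W[...,0]>335)&(W[...,0]<495)&(W[...,1]>190)&(W[...,1]<465)
print(m.sum(),np.nanmax(W[m][:,2]))
W=pts(imaging.camera('top'))
for lo,hi,nm in (([480,30],[680,340],'c1'),([480,-340],[690,-40],'c2')):
    (r,P)=rect(W,lo,hi,(82,94)); print(nm,r,len(P))
(r,P)=rect(W,[530,250],[640,312],(66,78)); print('kept',r,P.mean(0),len(P))
"
```

```text
3595 113.22862427640507
c1 ((576.5509033203125, 184.40231323242188), (276.4786376953125, 135.96463012695312), 87.7971420288086) 538
c2 ((600.8389892578125, -200.3548126220703), (156.25503540039062, 286.7196350097656), 4.082596302032471) 548
kept ((598.7831420898438, 287.7843322753906), (75.14044189453125, 32.824954986572266), 11.391716003417969) [577.67682285 283.29422758  72.18659597] 89
```

{"op": "jog_arm", "data": {"motion": [0,0,0.3,0,0,0,0,0,0.6,0,0,0,0,0,0.7,0,0,0,0,0,0.8,0,0,0,0,0,0.8,0,0,0,0,0,0.8,0,0,0,0,0,0.7,0,0,0,0,0,0.6,0,0,0,0,0,0.5,0,0,0,0,0,0.3,0,0,0,0,0,0.2,0,0,0,0,0,0.1,0,0,0]}}

```text
clock: 9.72
tcp_pos: [422.6, 327.3, 51.3]
eef_rot: [-180.0, 0.0, 87.9]
ft_force: [-0.3, 0.5, -3.9]
grip_width: 14.8
grasp_force: 58.6
```

{"op": "jog_arm", "data": {"motion": [0,0,0.1,0,0,0,0,0,0.1,0,0,0,0,0,0.1,0,0,0,0,0,0.05,0,0,0,0,0,0,0,0,0]}}

```text
clock: 10.13
tcp_pos: [422.8, 327.5, 41.5]
eef_rot: [-180.0, -0.0, 87.9]
ft_force: [-0.3, 0.5, -3.5]
grip_width: 15.1
grasp_force: 58.6
```

{"op": "jog_arm", "data": {"motion": [0,0,0.05,0,0,0,0,0,0.03,0,0,0,0,0,0,0,0,0]}}

```text
clock: 10.38
tcp_pos: [423.1, 327.7, 39.9]
eef_rot: [180.0, -0.0, 87.9]
ft_force: [-2.3, -1.4, 2.5]
grip_width: 14.6
grasp_force: 59.5
```

{"op": "jog_arm", "data": {"motion": [0,0,0,0,0,0,0,0,0,0,0,0,0,0,0,0,0,0,0,0,0,0,0,0,0,0,-0.3,0,0,0,0,0,-0.6,0,0,0,0,0,-0.7,0,0,0,0,0,-0.7,0,0,0,0,0,-0.7,0,0,0,0,0,-0.5,0,0,0,0,0,-0.3,0,0,0], "gripper": 0.8}}

```text
clock: 11.3
tcp_pos: [423.7, 328.1, 156.0]
eef_rot: [179.9, -0.1, 87.9]
ft_force: [0.6, 0.1, -0.1]
grip_width: 68.3
grasp_force: 0.0
```

```bash
python3 -c "
from h import *
W=pts(imaging.camera('side'))
(r,P)=rect(W,[300,150],[505,480],(14,27)); print('lid',r,len(P))
(r,P)=rect(W,[480,30],[680,340],(82,94)); print('c1 side',r)
for lo,hi in (([500,315],[660,350]),([500,20],[660,60])):
    (r,P)=rect(W,lo,hi,(110,165)); print('clamp',P.mean(0))
jars()
go(426,165,140,87.9)"
```

```text
lid ((422.1114501953125, 306.4757995605469), (313.1165466308594, 138.6652069091797), 87.80633544921875) 1346
c1 side ((577.3538818359375, 189.4807586669922), (289.82366943359375, 138.55804443359375), 87.79965209960938)
clamp [581.69399695 329.43004228 133.52191887]
clamp [571.651585    46.20471922 135.35229401]
jar 426 165 r 17.2 mean [426.2 164.7  65.7] 91
jar 428 -169 r 17.3 mean [ 427.4 -168.9   66. ] 87
jar 399 -353 r 17.3 mean [ 399.1 -352.6   66. ] 90
at [423.7 328.2 155.2] [ 1.7987e+02 -1.5000e-01  8.7890e+01] w 68.4 F [ 0.3 -0.1  0.1] q7 [-52.  15.  13. 101.  -3.  65. -40.] t 11.4
shift units [-5.43  0.28  0.49] turn units [ 0.02 -0.02 -0.  ] (deg) [ 0.1 -0.1 -0. ]
```

{"op": "jog_arm", "data": {"motion": [-0.4,0.03,0,0,0,0,-0.8,0.04,0,0,0,0,-0.9,0.05,0,0,0,0,-0.9,0.05,0,0,0,0,-0.9,0.05,0,0,0,0,-0.8,0.04,0,0,0,0,-0.5,0.02,0,0,0,0,-0.23,0,0,0,0,0,0,0,0,0,0,0,0,0,0,0,0,0]}}

```text
clock: 12.23
tcp_pos: [424.8, 164.5, 152.6]
eef_rot: [-179.9, 0.0, 87.9]
ft_force: [-0.3, 0.3, 0.0]
grip_width: 68.3
grasp_force: 0.0
```

```bash
python3 -c "
from h import *
jars()
go(426,165,51,87.9)"
```

```text
jar 427 160 r 15.6 mean [429.4 156.7  66. ] 37
jar 428 -169 r 17.2 mean [ 427.2 -169.1   66. ] 86
jar 399 -355 r 18.2 mean [ 399.6 -353.    65.8] 90
at [424.9 165.2 152.7] [-1.7996e+02  1.0000e-02  8.7960e+01] w 68.4 F [-0.  -0.  -0.8] q7 [-42.   5.  18. 112.  -2.  63. -26.] t 12.2833
shift units [-0.01  0.04  3.39] turn units [-0.01  0.    0.01] (deg) [-0.   0.   0.1]
```

{"op": "jog_arm", "data": {"motion": [0,0.04,0.3,0,0,0,0,0,0.6,0,0,0,0,0,0.7,0,0,0,0,0,0.7,0,0,0,0,0,0.5,0,0,0,0,0,0.4,0,0,0,0,0,0.19,0,0,0,0,0,0,0,0,0,0,0,0,0,0,0]}}

```text
clock: 13.03
tcp_pos: [426.4, 164.8, 51.3]
eef_rot: [-180.0, 0.0, 87.9]
ft_force: [0.6, -0.3, 0.5]
grip_width: 68.2
grasp_force: 0.0
```

{"op": "jog_arm", "data": {"motion": [0,0,0,0,0,0,0,0,0,0,0,0,0,0,0,0,0,0,0,0,0,0,0,0,0,0,0,0,0,0,0,0,0,0,0,0,0,0,0,0,0,0,0,0,0,0,0,0], "gripper": 0}}

```text
clock: 13.7
tcp_pos: [427.1, 164.8, 52.6]
eef_rot: [179.9, -0.1, 87.9]
ft_force: [-2.5, -1.2, 6.6]
grip_width: 34.7
grasp_force: 59.0
```

{"op": "jog_arm", "data": {"motion": [0,0,-0.3,0,0,0,0,0,-0.6,0,0,0,0,0,-0.7,0,0,0,0,0,-0.8,0,0,0,0,0,-0.8,0,0,0,0,0,-0.8,0,0,0,0,0,-0.6,0,0,0,0,0,-0.3,0,0,0,0,0,0,0,0,0]}}

```text
clock: 14.45
tcp_pos: [427.6, 164.8, 200.9]
eef_rot: [179.8, -0.1, 87.9]
ft_force: [-0.3, 0.5, -1.1]
grip_width: 34.9
grasp_force: 59.9
```

```bash
python3 -c "
from h import *
go(578.1,227.8,200,87.9)"
```

```text
at [427.6 164.8 200.9] [ 1.7979e+02 -1.4000e-01  8.7880e+01] w 34.9 F [-0.3  0.5 -1.1] q7 [-43.   2.  19. 108.  -1.  69. -26.] t 14.45
shift units [2.28 4.94 0.06] turn units [ 0.03 -0.02 -0.  ] (deg) [ 0.2 -0.1 -0. ]
```

{"op": "jog_arm", "data": {"motion": [0.14,0.3,0,0,0,0,0.3,0.65,0,0,0,0,0.36,0.78,0,0,0,0,0.36,0.78,0,0,0,0,0.36,0.78,0,0,0,0,0.35,0.76,0,0,0,0,0.25,0.54,0,0,0,0,0.16,0.35,0,0,0,0,0,0,0,0,0,0,0,0,0,0,0,0]}}

```text
clock: 15.28
tcp_pos: [576.9, 227.0, 196.0]
eef_rot: [-179.8, 0.1, 87.9]
ft_force: [-0.8, -0.6, -1.6]
grip_width: 34.7
grasp_force: 60.1
```

{"op": "jog_arm", "data": {"motion": [0,0,0.3,0,0,0,0,0,0.5,0,0,0,0,0,0.5,0,0,0,0,0,0.4,0,0,0,0,0,0,0,0,0]}}

```text
clock: 15.7
tcp_pos: [574.8, 226.5, 143.9]
eef_rot: [-179.7, 0.1, 87.9]
ft_force: [-1.3, -0.6, -2.5]
grip_width: 34.4
grasp_force: 60.0
```

```bash
python3 -c "
from h import *
go(578.1,227.8,60,87.9)
c=imaging.camera('side')
W=pts(c);(r,P)=rect(W,[540,255],[620,308],(50,80)); print(r,P.mean(0),len(P))
i=c['image'][120:260,160:340]; cv2.imwrite('pics/s2.png',cv2.resize(i,(720,560)))
jars()"
```

```text
at [574.8 226.5 143.9] [-1.7971e+02  1.3000e-01  8.7900e+01] w 34.4 F [-1.3 -0.6 -2.5] q7 [-39.  26.  19.  88.  -9.  68. -20.] t 15.7
shift units [0.05 0.12 2.8 ] turn units [-0.05  0.02 -0.  ] (deg) [-0.3  0.1 -0. ]
((569.7622680664062, 281.87432861328125), (28.98438262939453, 41.06568145751953), 26.992849349975586) [568.74551019 275.57804786  63.122753  ] 42
jar 427 -169 r 17.5 mean [ 427.7 -168.8   66.1] 88
jar 399 -354 r 17.2 mean [ 399.3 -352.9   65.9] 90
```

View pics/s2.png

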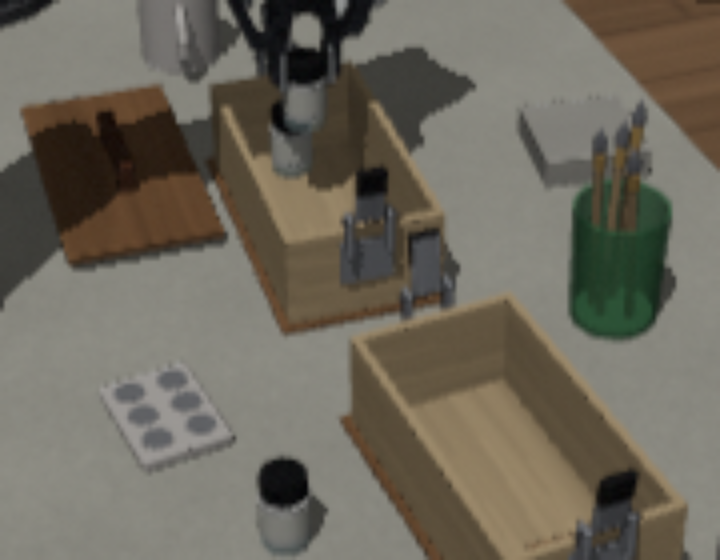

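The picture shows the held jar at (303,85) and the kept jar close to it at (290,140). I'll measure the gap before lowering.

```bash
python3 -c "
from h import *
c=imaging.camera('side');W=pts(c)
for v in range(146,165,2): print(v,[tuple(W[v,u].round().astype(int)) for u in (228,232,236)])
c=imaging.camera('top');W=pts(c)
print(imaging.boxes_of(c,'kept_jar')[:2])
m=(W[...,0]>520)&(W[...,0]<635)&(W[...,1]>250)&(W[...,1]<302)&(W[...,2]>66)&(W[...,2]<79)
print(m.sum(),W[m].min(0),W[m].max(0),c['image'][m].mean(1).round()[:60])
i=c['image'][150:230,120:250];cv2.imwrite('pics/t2.png',cv2.resize(i,(780,480)))
W0=np.load('top0.npy');m=(W0[...,0]>520)&(W0[...,0]<635)&(W0[...,1]>250)&(W0[...,1]<302)&(W0[...,2]>70)&(W0[...,2]<77);I=cv2.imread('pics/top0.png');d=m&(I.mean(-1)<60)
print('start dark',d.sum(),W0[d].min(0),W0[d].max(0))
"
```

```text
146 [(np.int64(567), np.int64(298), np.int64(71)), (np.int64(558), np.int64(218), np.int64(119)), (np.int64(570), np.int64(208), np.int64(122))]
148 [(np.int64(561), np.int64(280), np.int64(74)), (np.int64(559), np.int64(222), np.int64(108)), (np.int64(571), np.int64(213), np.int64(111))]
150 [(np.int64(562), np.int64(282), np.int64(65)), (np.int64(559), np.int64(223), np.int64(100)), (np.int64(570), np.int64(210), np.int64(105))]
152 [(np.int64(561), np.int64(282), np.int64(56)), (np.int64(573), np.int64(271), np.int64(60)), (np.int64(570), np.int64(213), np.int64(95))]
154 [(np.int64(560), np.int64(279), np.int64(50)), (np.int64(572), np.int64(267), np.int64(54)), (np.int64(589), np.int64(273), np.int64(47))]
156 [(np.int64(559), np.int64(275), np.int64(44)), (np.int64(572), np.int64(269), np.int64(44)), (np.int64(586), np.int64(266), np.int64(43))]
158 [(np.int64(559), np.int64(279), np.int64(33)), (np.int64(571), np.int64(267), np.int64(37)), (np.int64(586), np.int64(267), np.int64(34))]
160 [(np.int64(559), np.int64(279), np.int64(24)), (np.int64(571), np.int64(269), np.int64(27)), (np.int64(586), np.int64(268), np.int64(25))]
162 [(np.int64(559), np.int64(282), np.int64(13)), (np.int64(571), np.int64(269), np.int64(18)), (np.int64(586), np.int64(268), np.int64(16))]
164 [(np.int64(556), np.int64(272), np.int64(11)), (np.int64(571), np.int64(269), np.int64(10)), (np.int64(585), np.int64(265), np.int64(9))]
[{'box': [347.5, 241.0, 14.9, 9.8], 'p': 0.71}]Traceback (most recent call last):
  File "<string>", line 8, in <module>
    print(m.sum(),W[m].min(0),W[m].max(0),c['image'][m].mean(1).round()[:60])
                  ~~~~~~~~^^^
    return umr_minimum(a, axis, None, out, keepdims, initial, where)
ValueError: zero-size array to reduction operation minimum which has no identity
```

The kept jar's near face is at y≈267. My jar's edge will be at about 247, so there is room to lower it.

{"op": "jog_arm", "data": {"motion": [0.05,0.1,0.5,0,0,0,0,0,0.6,0,0,0,0,0,0.6,0,0,0,0,0,0.4,0,0,0,0,0,0.3,0,0,0,0,0,0.15,0,0,0,0,0,0,0,0,0,0,0,0,0,0,0]}}

```text
clock: 16.62
tcp_pos: [580.6, 228.8, 71.6]
eef_rot: [180.0, -0.0, 87.9]
ft_force: [0.2, 0.5, -1.0]
grip_width: 34.7
grasp_force: 60.1
```

```bash
python3 -c "
from h import *
go(578.1,227.8,59.6,87.9)"
```

```text
at [580.6 228.8  71.6] [ 1.7996e+02 -2.0000e-02  8.7890e+01] w 34.7 F [ 0.2  0.5 -1. ] q7 [-38.  30.  18.  91. -10.  60. -19.] t 16.6167
shift units [-0.03 -0.08  0.4 ] turn units [ 0.01 -0.   -0.  ] (deg) [ 0. -0. -0.]
```

{"op": "jog_arm", "data": {"motion": [-0.03,-0.08,0.12,0,0,0,0,0,0.1,0,0,0,0,0,0.1,0,0,0,0,0,0.05,0,0,0,0,0,0,0,0,0,0,0,0,0,0,0]}}

```text
clock: 17.12
tcp_pos: [577.8, 227.9, 59.9]
eef_rot: [180.0, -0.0, 87.9]
ft_force: [0.1, 0.4, -0.8]
grip_width: 34.8
grasp_force: 60.0
```

```bash
python3 -c "
from h import *
go(578.1,227.8,59.6,87.9)"
```

```text
at [577.8 227.9  59.9] [180.    -0.    87.89] w 34.8 F [ 0.1  0.4 -0.8] q7 [-38.  31.  18.  92. -11.  59. -19.] t 17.1167
shift units [-0.    0.01  0.01] turn units [ 0. -0. -0.] (deg) [ 0. -0. -0.]
```

{"op": "jog_arm", "data": {"motion": [0,0,0.02,0,0,0,0,0,0,0,0,0,0,0,0,0,0,0,0,0,0,0,0,0,0,0,0,0,0,0,0,0,-0.3,0,0,0,0,0,-0.6,0,0,0,0,0,-0.8,0,0,0,0,0,-0.9,0,0,0,0,0,-0.9,0,0,0,0,0,-0.9,0,0,0,0,0,-0.3,0,0,0], "gripper": 0.62}}

```text
clock: 18.12
tcp_pos: [579.5, 228.2, 205.9]
eef_rot: [179.6, -0.2, 87.9]
ft_force: [1.8, -0.6, 1.0]
grip_width: 53.1
grasp_force: 0.0
```

```bash
python3 -c "
from h import *
jars()
go(427.5,-169,190,87.9)"
```

```text
jar 428 -169 r 17.2 mean [ 427.7 -168.9   65.9] 89
jar 399 -354 r 17.3 mean [ 399.5 -352.8   65.9] 91
at [579.8 228.3 205.9] [179.61  -0.21  87.88] w 53.1 F [0.4 0.1 1.7] q7 [-39.  23.  20.  83.  -8.  74. -21.] t 18.1667
shift units [-13.42  -4.58   0.45] turn units [ 0.06 -0.03 -0.  ] (deg) [ 0.4 -0.2 -0. ]
```

{"op": "jog_arm", "data": {"motion": [-0.4,-0.14,0,0,0,0,-0.8,-0.27,0,0,0,0,-0.9,-0.31,0,0,0,0,-0.9,-0.31,0,0,0,0,-0.9,-0.31,0,0,0,0,-0.9,-0.31,0,0,0,0,-0.9,-0.31,0,0,0,0,-0.9,-0.31,0,0,0,0,-0.9,-0.31,0,0,0,0,-0.9,-0.31,0,0,0,0,-0.9,-0.31,0,0,0,0,-0.9,-0.31,0,0,0,0]}}

```text
clock: 19.17
tcp_pos: [460.0, -75.2, 199.5]
eef_rot: [-179.9, -0.0, 87.9]
ft_force: [0.2, -0.8, 0.5]
grip_width: 53.0
grasp_force: 0.0
```

{"op": "jog_arm", "data": {"motion": [-0.9,-0.31,0,0,0,0,-0.9,-0.31,0,0,0,0,-0.7,-0.24,0,0,0,0,-0.5,-0.17,0,0,0,0,-0.22,-0.07,0,0,0,0,0,0,0,0,0,0,0,0,0,0,0,0]}}

```text
clock: 19.75
tcp_pos: [424.8, -168.7, 199.9]
eef_rot: [-180.0, -0.0, 87.9]
ft_force: [-0.0, 1.3, 0.5]
grip_width: 52.9
grasp_force: 0.0
```

```bash
python3 -c "
from h import *
jars()
go(427.6,-169,51,87.9)"
```

```text
jar 429 -167 r 16.4 mean [ 430.7 -163.3   65.5] 49
at [ 425.1 -168.2  200. ] [-1.7997e+02 -2.0000e-02  8.7970e+01] w 53.0 F [0.6 0.5 0.1] q7 [-17.   2.  35. 109.  -1.  69.  17.] t 19.8
shift units [-0.03  0.09  4.97] turn units [-0.01 -0.    0.01] (deg) [-0.  -0.   0.1]
```

{"op": "jog_arm", "data": {"motion": [-0.03,0.08,0.4,0,0,0,0,0,0.7,0,0,0,0,0,0.8,0,0,0,0,0,0.8,0,0,0,0,0,0.8,0,0,0,0,0,0.6,0,0,0,0,0,0.4,0,0,0,0,0,0.3,0,0,0,0,0,0.17,0,0,0,0,0,0,0,0,0,0,0,0,0,0,0]}}

```text
clock: 20.72
tcp_pos: [427.5, -170.1, 51.5]
eef_rot: [180.0, 0.0, 87.9]
ft_force: [-1.1, 0.6, -0.1]
grip_width: 52.9
grasp_force: 0.0
```

{"op": "jog_arm", "data": {"motion": [0,0,0,0,0,0,0,0,0,0,0,0,0,0,0,0,0,0,0,0,0,0,0,0,0,0,0,0,0,0,0,0,0,0,0,0,0,0,0,0,0,0,0,0,0,0,0,0], "gripper": 0}}

```text
clock: 21.38
tcp_pos: [428.0, -170.6, 52.4]
eef_rot: [179.9, -0.0, 87.9]
ft_force: [-1.2, 0.3, 5.6]
grip_width: 34.5
grasp_force: 59.2
```

{"op": "jog_arm", "data": {"motion": [0,0,-0.3,0,0,0,0,0,-0.6,0,0,0,0,0,-0.7,0,0,0,0,0,-0.8,0,0,0,0,0,-0.8,0,0,0,0,0,-0.8,0,0,0,0,0,-0.6,0,0,0,0,0,-0.3,0,0,0,0,0,0,0,0,0]}}

```text
clock: 22.13
tcp_pos: [428.2, -170.9, 200.6]
eef_rot: [179.7, 0.0, 87.9]
ft_force: [0.2, -0.2, -1.5]
grip_width: 34.6
grasp_force: 60.1
```

```bash
python3 -c "
from h import *
go(576.2,177.8,200,87.9)"
```

```text
at [ 428.2 -170.9  200.6] [179.75   0.    87.88] w 34.6 F [ 0.2 -0.2 -1.5] q7 [-17.   3.  36. 108.  -2.  69.  18.] t 22.1333
shift units [11.8   4.5   0.04] turn units [ 0.04  0.   -0.  ] (deg) [ 0.3  0.  -0. ]
```

{"op": "jog_arm", "data": {"motion": [0.4,0.15,-0.2,0,0,0,0.8,0.31,-0.3,0,0,0,0.9,0.34,-0.2,0,0,0,0.9,0.34,0,0,0,0,0.9,0.34,0,0,0,0,0.9,0.34,0,0,0,0,0.9,0.34,0,0,0,0,0.9,0.34,0,0,0,0,0.9,0.34,0,0,0,0,0.9,0.34,0,0,0,0,0.9,0.34,0,0,0,0,0.9,0.35,0,0,0,0]}}

```text
clock: 23.13
tcp_pos: [554.1, 132.3, 217.5]
eef_rot: [-179.9, 0.0, 87.9]
ft_force: [-0.3, -0.1, -0.5]
grip_width: 34.8
grasp_force: 60.1
```

{"op": "jog_arm", "data": {"motion": [0.7,0.27,0,0,0,0,0.5,0.2,0,0,0,0,0.3,0.11,0,0,0,0,0.1,0.05,0,0,0,0,0,0,0.3,0,0,0,0,0,0.5,0,0,0,0,0,0.6,0,0,0,0,0,0.5,0,0,0,0,0,0.3,0,0,0,0,0,0,0,0,0]}}

```text
clock: 23.97
tcp_pos: [573.5, 176.5, 150.5]
eef_rot: [-179.8, 0.1, 87.8]
ft_force: [-0.9, -0.7, -1.1]
grip_width: 34.8
grasp_force: 60.1
```

```bash
python3 -c "
from h import *
jars()
go(576.2,177.8,59.6,87.9)"
```

```text
jar 398 -354 r 17.2 mean [ 399.2 -353.    66.2] 89
at [574.2 177.  152.1] [-1.7988e+02  7.0000e-02  8.7810e+01] w 34.9 F [ 0.4  0.5 -0.7] q7 [-36.  23.  21.  91.  -9.  68. -16.] t 24.0167
shift units [0.03 0.07 3.08] turn units [-0.02  0.01 -0.02] (deg) [-0.1  0.1 -0.1]
```

{"op": "jog_arm", "data": {"motion": [0,0.02,0.4,0,0,0,0,0,0.6,0,0,0,0,0,0.6,0,0,0,0,0,0.5,0,0,0,0,0,0.3,0,0,0,0,0,0.2,0,0,0,0,0,0.1,0,0,0,0,0,0.05,0,0,0,0,0,0,0,0,0,0,0,0,0,0,0]}}

```text
clock: 24.85
tcp_pos: [576.1, 178.5, 71.5]
eef_rot: [179.9, -0.0, 87.9]
ft_force: [-0.2, 0.3, 0.0]
grip_width: 34.5
grasp_force: 60.1
```

```bash
python3 -c "
from h import *
go(576.2,177.8,59.2,87.9)"
```

```text
at [576.1 178.5  71.5] [ 1.7993e+02 -3.0000e-02  8.7900e+01] w 34.5 F [-0.2  0.3  0. ] q7 [-35.  28.  20.  95. -11.  59. -14.] t 24.85
shift units [-0.02  0.    0.41] turn units [ 0.01 -0.01 -0.  ] (deg) [ 0.1 -0.  -0. ]
```

{"op": "jog_arm", "data": {"motion": [-0.02,0,0.12,0,0,0,0,0,0.1,0,0,0,0,0,0.1,0,0,0,0,0,0.06,0,0,0,0,0,0.02,0,0,0,0,0,0,0,0,0,0,0,0,0,0,0]}}

```text
clock: 25.43
tcp_pos: [575.7, 177.8, 59.4]
eef_rot: [180.0, -0.0, 87.9]
ft_force: [-3.1, -0.9, 7.0]
grip_width: 34.9
grasp_force: 60.9
```

{"op": "jog_arm", "data": {"motion": [0,0,0,0,0,0,0,0,0,0,0,0,0,0,0,0,0,0,0,0,0,0,0,0,0,0,0,0,0,0,0,0,-0.3,0,0,0,0,0,-0.6,0,0,0,0,0,-0.8,0,0,0,0,0,-0.9,0,0,0,0,0,-0.9,0,0,0,0,0,-0.9,0,0,0,0,0,-0.3,0,0,0], "gripper": 0.62}}

```text
clock: 26.43
tcp_pos: [577.4, 178.0, 205.1]
eef_rot: [179.7, -0.2, 87.9]
ft_force: [0.6, 0.0, -0.6]
grip_width: 53.2
grasp_force: 0.0
```

```bash
python3 -c "
from h import *
jars()
go(399.3,-353,206,87.9)"
```

```text
jar 400 -353 r 17.5 mean [ 399.1 -353.2   66.4] 88
at [577.6 178.1 205.2] [179.61  -0.18  87.88] w 52.9 F [-0.1 -0.1  2.2] q7 [-36.  21.  21.  87.  -8.  73. -16.] t 26.4833
shift units [-17.91  -5.28  -0.12] turn units [ 0.06 -0.03 -0.  ] (deg) [ 0.4 -0.2 -0. ]
```

{"op": "jog_arm", "data": {"motion": [-0.4,-0.12,0,0,0,0,-0.8,-0.24,0,0,0,0,-0.9,-0.26,0,0,0,0,-0.9,-0.26,0,0,0,0,-0.9,-0.26,0,0,0,0,-0.9,-0.26,0,0,0,0,-0.9,-0.27,0,0,0,0,-0.9,-0.27,0,0,0,0,-0.9,-0.27,0,0,0,0,-0.9,-0.27,0,0,0,0,-0.9,-0.26,0,0,0,0,-0.9,-0.26,0,0,0,0]}}

```text
clock: 27.48
tcp_pos: [471.9, -126.4, 197.8]
eef_rot: [-179.8, -0.0, 87.9]
ft_force: [-0.2, -0.4, -0.1]
grip_width: 52.6
grasp_force: 0.0
```

{"op": "jog_arm", "data": {"motion": [-0.9,-0.27,0,0,0,0,-0.9,-0.27,0,0,0,0,-0.9,-0.27,0,0,0,0,-0.9,-0.27,0,0,0,0,-0.9,-0.27,0,0,0,0,-0.9,-0.27,0,0,0,0,-0.8,-0.24,0,0,0,0,-0.6,-0.17,0,0,0,0,-0.5,-0.14,0,0,0,0,-0.31,-0.11,0,0,0,0,0,0,0,0,0,0,0,0,0,0,0,0]}}

```text
clock: 28.48
tcp_pos: [396.8, -350.0, 198.7]
eef_rot: [-179.9, -0.1, 87.8]
ft_force: [0.5, -0.4, 0.1]
grip_width: 52.4
grasp_force: 0.0
```

```bash
python3 -c "
from h import *
jars()
go(399.3,-353,51,87.9)"
```

```text
jar 399 -354 r 17.3 mean [ 399.5 -352.6   66.3] 89
at [ 397.5 -349.3  198.9] [-1.7993e+02 -6.0000e-02  8.7910e+01] w 52.8 F [ 0.6  0.8 -0.1] q7 [  2.  14.  42.  99. -10.  71.  45.] t 28.5333
shift units [-0.13  0.07  4.93] turn units [-0.01 -0.01  0.  ] (deg) [-0.1 -0.1  0. ]
```

{"op": "jog_arm", "data": {"motion": [-0.12,0.06,0.4,0,0,0,0,0,0.7,0,0,0,0,0,0.8,0,0,0,0,0,0.8,0,0,0,0,0,0.8,0,0,0,0,0,0.6,0,0,0,0,0,0.4,0,0,0,0,0,0.3,0,0,0,0,0,0.13,0,0,0,0,0,0,0,0,0,0,0,0,0,0,0]}}

```text
clock: 29.45
tcp_pos: [399.8, -354.3, 52.4]
eef_rot: [180.0, 0.0, 87.9]
ft_force: [0.6, 0.3, -0.1]
grip_width: 53.1
grasp_force: 0.0
```

{"op": "jog_arm", "data": {"motion": [0,0,0,0,0,0,0,0,0,0,0,0,0,0,0,0,0,0,0,0,0,0,0,0,0,0,0,0,0,0,0,0,0,0,0,0,0,0,0,0,0,0,0,0,0,0,0,0], "gripper": 0}}

```text
clock: 30.12
tcp_pos: [400.0, -354.6, 53.2]
eef_rot: [179.9, 0.1, 87.9]
ft_force: [-0.0, 1.6, 5.1]
grip_width: 34.6
grasp_force: 59.2
```

{"op": "jog_arm", "data": {"motion": [0,0,-0.3,0,0,0,0,0,-0.6,0,0,0,0,0,-0.7,0,0,0,0,0,-0.8,0,0,0,0,0,-0.8,0,0,0,0,0,-0.8,0,0,0,0,0,-0.8,0,0,0,0,0,-0.6,0,0,0,0,0,-0.3,0,0,0,0,0,0,0,0,0]}}

```text
clock: 30.95
tcp_pos: [400.0, -354.9, 225.4]
eef_rot: [179.8, 0.1, 87.9]
ft_force: [0.1, -0.6, -0.2]
grip_width: 34.6
grasp_force: 60.0
```

```bash
python3 -c "
from h import *
go(574.4,127.8,220,87.9)"
```

```text
at [ 400.  -354.9  225.4] [1.7977e+02 1.1000e-01 8.7880e+01] w 34.6 F [ 0.1 -0.6 -0.2] q7 [ 2. 13. 43. 96. -9. 74. 45.] t 30.95
shift units [16.29  5.21  0.17] turn units [ 0.04  0.02 -0.  ] (deg) [ 0.2  0.1 -0. ]
```

{"op": "jog_arm", "data": {"motion": [0.4,0.13,0,0,0,0,0.8,0.26,0,0,0,0,0.9,0.29,0,0,0,0,0.9,0.29,0,0,0,0,0.9,0.29,0,0,0,0,0.9,0.29,0,0,0,0,0.9,0.29,0,0,0,0,0.9,0.29,0,0,0,0,0.9,0.29,0,0,0,0,0.9,0.29,0,0,0,0,0.9,0.29,0,0,0,0,0.9,0.29,0,0,0,0]}}

```text
clock: 31.95
tcp_pos: [508.8, -50.4, 221.5]
eef_rot: [-179.9, 0.0, 87.9]
ft_force: [0.7, 0.9, -1.1]
grip_width: 34.5
grasp_force: 60.0
```

{"op": "jog_arm", "data": {"motion": [0.9,0.29,0,0,0,0,0.9,0.29,0,0,0,0,0.9,0.29,0,0,0,0,0.9,0.29,0,0,0,0,0.8,0.25,0,0,0,0,0.7,0.22,0,0,0,0,0.5,0.16,0,0,0,0,0.3,0.09,0,0,0,0,0.19,0.06,0,0,0,0,0,0,0.2,0,0,0,0,0,0.2,0,0,0,0,0,0,0,0,0]}}

```text
clock: 32.95
tcp_pos: [573.3, 126.8, 209.1]
eef_rot: [-179.9, 0.1, 87.8]
ft_force: [0.6, 0.5, -0.3]
grip_width: 34.8
grasp_force: 59.9
```

```bash
python3 -c "
from h import *
jars()
go(574.4,127.8,60,87.9)
c=imaging.camera('top');i=c['image'][150:230,120:250];cv2.imwrite('pics/t3.png',cv2.resize(i,(780,480)))"
```

```text
at [573.4 126.9 209.7] [-1.799e+02  6.000e-02  8.777e+01] w 34.7 F [-0.2 -0.8 -1.4] q7 [-34.  19.  23.  89.  -8.  74. -12.] t 33.0
shift units [0.04 0.04 4.99] turn units [-0.02  0.01 -0.02] (deg) [-0.1  0.1 -0.1]
```

View pics/t3.png

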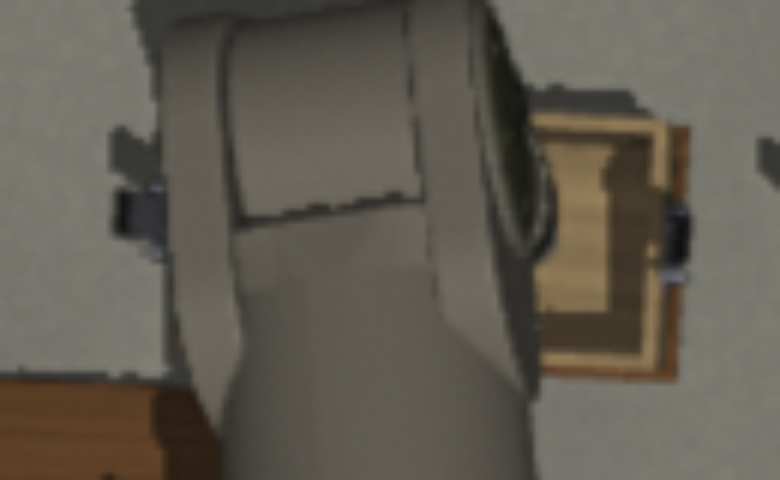

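The arm hides most of the case, but the right end at (600,240) is empty. I'll lower the jar there.

{"op": "jog_arm", "data": {"motion": [0,0.02,0.4,0,0,0,0,0,0.7,0,0,0,0,0,0.8,0,0,0,0,0,0.8,0,0,0,0,0,0.6,0,0,0,0,0,0.5,0,0,0,0,0,0.4,0,0,0,0,0,0.2,0,0,0,0,0,0.15,0,0,0,0,0,0.05,0,0,0,0,0,0,0,0,0,0,0,0,0,0,0]}}

```text
clock: 34.05
tcp_pos: [575.2, 128.7, 73.6]
eef_rot: [179.9, -0.0, 87.9]
ft_force: [0.4, -0.0, -1.5]
grip_width: 34.5
grasp_force: 59.9
```

```bash
python3 -c "
from h import *
go(574.4,127.8,60,87.9)"
```

```text
at [575.2 128.7  73.6] [ 1.7993e+02 -3.0000e-02  8.7890e+01] w 34.5 F [ 0.4 -0.  -1.5] q7 [-32.  27.  22.  97. -11.  58.  -9.] t 34.05
shift units [-0.03 -0.03  0.45] turn units [ 0.01 -0.   -0.  ] (deg) [ 0.1 -0.  -0. ]
```

{"op": "jog_arm", "data": {"motion": [-0.03,-0.02,0.12,0,0,0,0,0,0.12,0,0,0,0,0,0.1,0,0,0,0,0,0.07,0,0,0,0,0,0.03,0,0,0,0,0,0,0,0,0,0,0,0,0,0,0]}}

```text
clock: 34.63
tcp_pos: [574.1, 127.7, 60.2]
eef_rot: [-180.0, -0.0, 87.9]
ft_force: [-3.0, -0.9, 6.5]
grip_width: 34.8
grasp_force: 60.7
```

{"op": "jog_arm", "data": {"motion": [0,0,0,0,0,0,0,0,0,0,0,0,0,0,0,0,0,0,0,0,0,0,0,0,0,0,0,0,0,0,0,0,-0.3,0,0,0,0,0,-0.6,0,0,0,0,0,-0.8,0,0,0,0,0,-0.9,0,0,0,0,0,-0.9,0,0,0,0,0,-0.9,0,0,0,0,0,-0.3,0,0,0], "gripper": 0.62}}

```text
clock: 35.63
tcp_pos: [575.8, 127.8, 205.9]
eef_rot: [179.6, -0.1, 87.9]
ft_force: [1.1, -0.2, 0.3]
grip_width: 52.9
grasp_force: 0.0
```

```bash
python3 -c "
from h import *
W=pts(imaging.camera('top'))
(r,P)=rect(W,[300,150],[505,480],(40,57)); print('handle',r,len(P),P.mean(0))
(r,P)=rect(W,[300,150],[505,480],(14,27)); print('lid',r,len(P))
go(423,327.5,206,87.9)"
```

```text
handle ((422.9605407714844, 340.4642028808594), (73.26815795898438, 16.257339477539062), 87.4072494506836) 106 [423.37977943 339.51532716  49.17332517]
lid ((424.7457275390625, 380.7729187011719), (151.24795532226562, 138.10772705078125), 88.05811309814453) 1544
at [576.1 127.9 205.9] [ 1.7961e+02 -1.5000e-01  8.7880e+01] w 53.1 F [1.  0.9 1.3] q7 [-34.  19.  23.  89.  -8.  73. -11.] t 35.6833
shift units [ 6.46 -5.35 -0.02] turn units [ 0.07 -0.03 -0.  ] (deg) [ 0.4 -0.2 -0. ]
```

{"op": "jog_arm", "data": {"motion": [0.4,-0.33,0,0,0,0,0.8,-0.66,0,0,0,0,0.9,-0.75,0,0,0,0,0.9,-0.75,0,0,0,0,0.9,-0.75,0,0,0,0,0.9,-0.75,0,0,0,0,0.7,-0.58,0,0,0,0,0.5,-0.41,0,0,0,0,0.3,-0.25,0,0,0,0,0.15,-0.12,0,0,0,0,0,0,0,0,0,0,0,0,0,0,0,0]}}

```text
clock: 36.68
tcp_pos: [421.6, 325.8, 200.3]
eef_rot: [180.0, 0.1, 87.8]
ft_force: [1.1, -0.8, 0.1]
grip_width: 53.0
grasp_force: 0.0
```

```bash
python3 -c "
from h import *
W=pts(imaging.camera('top'));c=imaging.camera('top');W=pts(c)
for y0 in range(100,312,1): pass
m=(W[...,0]>518)&(W[...,0]<640)&(W[...,1]>72)&(W[...,1]<305)&(W[...,2]>66)&(W[...,2]<79)&(c['image'].mean(-1)<70)
n,l,s,_=cv2.connectedComponentsWithStats(m.astype(np.uint8))
for k in range(1,n):
    if s[k,4]>15: print(W[l==k].mean(0).round(1),s[k,4])
i=c['image'][150:230,120:250];cv2.imwrite('pics/t4.png',cv2.resize(i,(780,480)))
go(423,327.5,39.5,87.9)"
```

```text
[577.2 283.1  72.4] 88
[577.5 226.8  72.5] 84
[575.6 177.5  72.8] 82
[574.7 126.7  72.5] 84
at [422.  325.4 200.5] [1.7998e+02 4.0000e-02 8.7740e+01] w 52.9 F [ 0.  -0.4 -0.4] q7 [-54.  12.  15.  98.  -3.  71. -40.] t 36.7833
shift units [0.08 0.03 5.37] turn units [ 0.    0.01 -0.03] (deg) [ 0.   0.  -0.2]
```

View pics/t4.png

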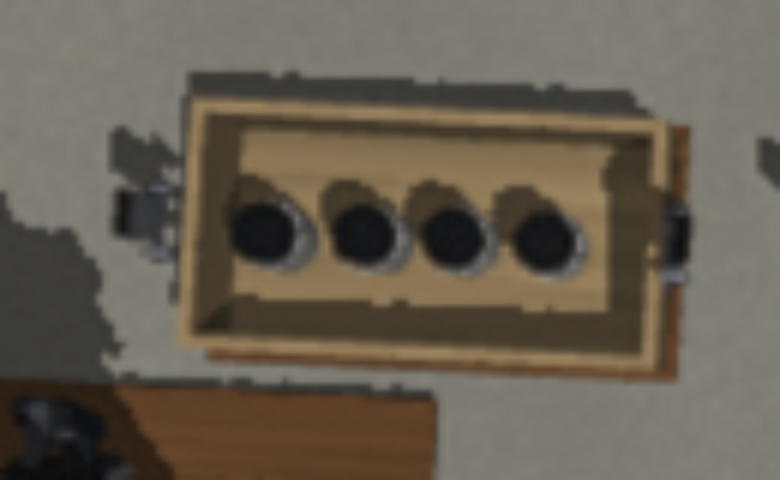

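All four jars stand upright in a row: (265,232), (365,235), (455,240), (545,242). Now the lid.

{"op": "jog_arm", "data": {"motion": [0.06,0,0.5,0,0,0,0,0,0.8,0,0,0,0,0,0.9,0,0,0,0,0,0.9,0,0,0,0,0,0.8,0,0,0,0,0,0.6,0,0,0,0,0,0.4,0,0,0,0,0,0.3,0,0,0,0,0,0.15,0,0,0,0,0,0,0,0,0,0,0,0,0,0,0]}}

```text
clock: 37.7
tcp_pos: [421.5, 328.6, 40.6]
eef_rot: [180.0, -0.0, 87.9]
ft_force: [-0.1, -0.8, 0.6]
grip_width: 53.0
grasp_force: 0.0
```

```bash
python3 -c "
from h import *
go(423,327.5,39.5,87.9)
W=pts(imaging.camera('top'))
a=np.radians(-2.15);R=np.array([[np.cos(a),-np.sin(a)],[np.sin(a),np.cos(a)]])
m=(W[...,2]>83)&(W[...,2]<93)
L=(W[...,:2]-[576.6,187.8])@R
m&=(abs(L[...,0])<85)&(abs(L[...,1])<150)
P=L[m]; q=P[abs(P[:,1])<100]
f=q[q[:,0]>50];n=q[q[:,0]<-50]
print('x',f[:,0].mean(),n[:,0].mean(),'slopes',np.polyfit(f[:,1],f[:,0],1)[0]*57,np.polyfit(n[:,1],n[:,0],1)[0]*57)
q=P[(abs(P[:,0])<55)&(abs(P[:,0])>25)]
for s in (1,-1):
    e=q[(q[:,1]*s>110)&(q[:,1]*s<135)]; print('y',e[:,1].mean(),len(e))
"
```

```text
at [421.5 328.6  40.6] [ 1.7997e+02 -2.0000e-02  8.7850e+01] w 53.0 F [-0.1 -0.8  0.6] q7 [-53.  23.  14. 107.  -7.  51. -38.] t 37.7
shift units [-0.04  0.05  0.04] turn units [ 0.01 -0.   -0.01] (deg) [ 0. -0. -0.]
x 64.23193405044621 -64.46939212245397 slopes 0.06370962306970156 -0.22186981520793844
y 129.33453486444225 47
y -123.459839633911 45
```

{"op": "jog_arm", "data": {"motion": [-0.02,0.03,0.03,0,0,0,0,0,0,0,0,0,0,0,0,0,0,0,0,0,0,0,0,0,0,0,0,0,0,0,0,0,0,0,0,0,0,0,0,0,0,0,0,0,0,0,0,0,0,0,0,0,0,0], "gripper": 0}}

```text
clock: 38.5
tcp_pos: [422.2, 328.5, 40.0]
eef_rot: [179.9, -0.1, 87.9]
ft_force: [-1.1, -0.7, 6.1]
grip_width: 14.8
grasp_force: 59.7
```

```bash
python3 -c "
from h import *
a=np.radians(-2.15);R=np.array([[np.cos(a),-np.sin(a)],[np.sin(a),np.cos(a)]])
for n in ('top','side'):
    W=pts(imaging.camera(n))
    m=(W[...,2]>80)&(W[...,2]<95)
    L=(W[...,:2]-[576.6,187.8])@R
    m&=(abs(L[...,0])<58)&(abs(L[...,0])>25)&(abs(L[...,1])<145)&(abs(L[...,1])>105)
    P=L[m]
    for s in (1,-1):
        e=np.sort(P[P[:,1]*s>0][:,1]); print(n,s,len(e),np.percentile(e,[0,10,25,50,75,90,100]).round(1))
    P=W[(W[...,2]>106)&(W[...,2]<160)]; l=(P[:,:2]-[576.6,187.8])@R
    for s in (1,-1):
        k=(abs(l[:,0])<20)&(l[:,1]*s>125)&(l[:,1]*s<160); print('clamp',l[k].mean(0),P[k][:,2].mean())
go(423,327.5,206,87.9)"
```

```text
top 1 61 [125.5 126.1 126.6 128.6 130.8 132.4 133.7]
top -1 50 [-126.6 -126.4 -125.8 -123.2 -121.4 -119.9 -119.6]
clamp [ -1.06744195 141.50237633] 133.2176252629092
clamp [  -0.8463617 -138.140238 ] 133.29069625427744
side 1 52 [119.8 124.9 126.1 128.8 131.4 133.5 135. ]
side -1 64 [-130.1 -128.  -126.6 -123.9 -121.5 -119.4 -112.9]
clamp [-1.07281543e-01  1.41566808e+02] 130.61246572237323
clamp [   0.21437477 -141.18559742] 130.06375256552485
at [422.2 328.4  39.9] [ 1.7994e+02 -5.0000e-02  8.7890e+01] w 14.9 F [ 0.4 -0.   5.6] q7 [-53.  23.  14. 107.  -7.  51. -38.] t 38.6
shift units [-0.03  0.03 -5.54] turn units [ 0.01 -0.01 -0.  ] (deg) [ 0.1 -0.1 -0. ]
```

{"op": "jog_arm", "data": {"motion": [0,0,-0.2,0,0,0,0,0,-0.5,0,0,0,0,0,-0.7,0,0,0,0,0,-0.8,0,0,0,0,0,-0.8,0,0,0,0,0,-0.8,0,0,0,0,0,-0.8,0,0,0,0,0,-0.8,0,0,0,0,0,-0.6,0,0,0,0,0,-0.4,0,0,0,0,0,-0.2,0,0,0,0,0,0,0,0,0]}}

```text
clock: 39.6
tcp_pos: [421.9, 328.3, 238.2]
eef_rot: [180.0, -0.1, 87.9]
ft_force: [1.0, -0.3, -3.9]
grip_width: 15.3
grasp_force: 59.0
```

```bash
python3 -c "
from h import *
go(576.8,191.2,235,87.85)"
```

```text
at [421.9 328.3 238.2] [ 1.7996e+02 -6.0000e-02  8.7900e+01] w 15.3 F [ 1.  -0.3 -3.9] q7 [-55.  11.  15.  94.  -3.  75. -41.] t 39.6
shift units [-4.38  5.33  0.11] turn units [ 0.01 -0.01  0.01] (deg) [ 0.  -0.1  0. ]
```

{"op": "jog_arm", "data": {"motion": [-0.2,0.24,0,0,0,0,-0.4,0.49,0,0,0,0,-0.5,0.61,0,0,0,0,-0.6,0.73,0,0,0,0,-0.6,0.73,0,0,0,0,-0.6,0.73,0,0,0,0,-0.5,0.61,0,0,0,0,-0.4,0.49,0,0,0,0,-0.3,0.37,0,0,0,0,-0.2,0.24,0,0,0,0,-0.08,0.09,0,0,0,0,0,0,0,0,0,0]}}

```text
clock: 40.6
tcp_pos: [576.7, 189.9, 236.0]
eef_rot: [-179.9, 0.1, 87.8]
ft_force: [0.7, -0.5, -3.6]
grip_width: 14.9
grasp_force: 58.9
```

{"op": "jog_arm", "data": {"motion": [0,0,0.2,0,0,0,0,0,0.3,0,0,0,0,0,0.4,0,0,0,0,0,0.4,0,0,0,0,0,0.4,0,0,0,0,0,0.3,0,0,0,0,0,0.2,0,0,0,0,0,0.1,0,0,0,0,0,0,0,0,0,0,0,0,0,0,0]}}

```text
clock: 41.43
tcp_pos: [576.9, 191.0, 168.4]
eef_rot: [180.0, -0.0, 87.9]
ft_force: [-0.7, 0.2, -4.0]
grip_width: 14.7
grasp_force: 58.9
```

```bash
python3 -c "
from h import *
go(576.8,191.2,132,87.85)
a=np.radians(-2.15);R=np.array([[np.cos(a),-np.sin(a)],[np.sin(a),np.cos(a)]])
W=pts(imaging.camera('side'));z=bot.get_obs()['tcp_pos'][2]-40+20
m=abs(W[...,2]-z)<5;L=(W[...,:2]-[576.8,190.4])@R
m&=(abs(L[...,0])<90)&(abs(L[...,1])<150)&~((abs(L[...,0])<16)&(abs(L[...,1])>126))
print(cv2.minAreaRect(L[m].astype(np.float32)),m.sum())
c=imaging.camera('side')
i=c['image'][120:220,180:300]; cv2.imwrite('pics/s5.png',cv2.resize(i,(720,600)))"
```

```text
at [576.9 191.  168.4] [179.98  -0.    87.89] w 14.7 F [-0.7  0.2 -4. ] q7 [-38.  23.  22.  89.  -9.  70. -17.] t 41.4333
shift units [ 0.01 -0.    1.21] turn units [ 0.   -0.    0.01] (deg) [ 0. -0.  0.]
((-0.17348480224609375, -2.6575775146484375), (138.86431884765625, 267.9309387207031), 0.04055085778236389) 1353
```

View pics/s5.png

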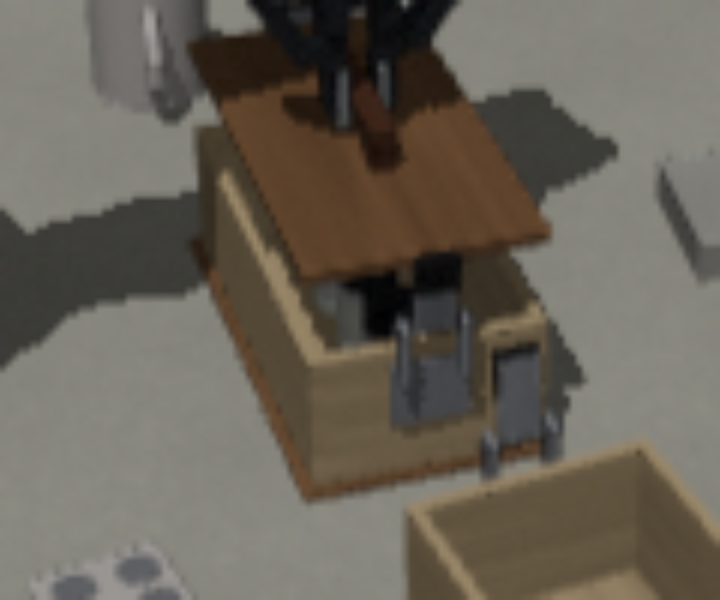

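```bash
python3 -c "
from h import *
a=np.radians(-2.15);R=np.array([[np.cos(a),-np.sin(a)],[np.sin(a),np.cos(a)]])
W=pts(imaging.camera('side'));L=(W[...,:2]-[576.8,190.4])@R
zt=np.nanmedian(W[(abs(L[...,0])<50)&(abs(L[...,0])>20)&(abs(L[...,1])<120)&(abs(W[...,2]-148)<8)][:,2]);print('ztop',zt)
for lo,hi in ((-60,-25),(25,60)):
    m=(abs(W[...,2]-zt)<2.5)&(L[...,0]>lo)&(L[...,0]<hi)&(abs(L[...,1])<150)
    print(np.percentile(L[m][:,1],[0,.5,99.5,100]).round(1))
m=(abs(W[...,2]-zt)<2.5)&(abs(L[...,1])<100)&(abs(L[...,0])<90);print('x',np.percentile(L[m][:,0],[0,.5,99.5,100]).round(1))
for s in (1,-1):
    k=(abs(L[...,0])<14)&(L[...,1]*s>120)&(L[...,1]*s<170)&(W[...,2]>106); print('clamp',np.percentile(L[k][:,1],[2,50,98]),np.percentile(W[k][:,2],[2,50,98]))
"
```

```text
ztop 149.64788254338328
[-137.1 -132.5  127.7  130.4]
[-132.3 -132.   117.7  124. ]
x [-69.3 -68.8  68.3  69.1]
clamp [123.47196019 138.17363528 145.75723579] [146.24270074 153.0818404  159.473566  ]
clamp [-150.61618988 -143.67981168 -121.05520877] [108.5813429  140.5456866  156.23775202]
```

{"op": "jog_arm", "data": {"motion": [0.05,0,0.1,0,0,0,0,0,0.2,0,0,0,0,0,0.2,0,0,0,0,0,0.2,0,0,0,0,0,0.2,0,0,0,0,0,0.2,0,0,0,0,0,0.15,0,0,0,0,0,0.1,0,0,0,0,0,0,0,0,0]}}

```text
clock: 42.33
tcp_pos: [576.3, 192.3, 126.7]
eef_rot: [-179.9, 0.0, 87.9]
ft_force: [-0.3, -0.4, -3.7]
grip_width: 14.9
grasp_force: 58.9
```

{"op": "jog_arm", "data": {"motion": [0,0,0.07,0,0,0,0,0,0.07,0,0,0,0,0,0.07,0,0,0,0,0,0.05,0,0,0,0,0,0,0,0,0,0,0,0,0,0,0]}}

```text
clock: 42.83
tcp_pos: [576.7, 192.4, 119.8]
eef_rot: [-180.0, 0.0, 87.9]
ft_force: [-0.3, -0.9, -4.2]
grip_width: 14.9
grasp_force: 58.9
```

{"op": "jog_arm", "data": {"motion": [0,0,0.05,0,0,0,0,0,0.04,0,0,0,0,0,0,0,0,0,0,0,0,0,0,0]}}

```text
clock: 43.17
tcp_pos: [577.0, 192.5, 118.0]
eef_rot: [180.0, -0.0, 87.9]
ft_force: [-2.6, -0.8, 4.2]
grip_width: 14.6
grasp_force: 59.9
```

{"op": "jog_arm", "data": {"motion": [0,0,0,0,0,0,0,0,0,0,0,0,0,0,0,0,0,0,0,0,0,0,0,0,0,0,-0.3,0,0,0,0,0,-0.6,0,0,0,0,0,-0.7,0,0,0,0,0,-0.7,0,0,0,0,0,-0.3,0,0,0,0,0,-0.1,0,0,0], "gripper": 0.6}}

```text
clock: 44.0
tcp_pos: [577.9, 192.7, 200.7]
eef_rot: [179.8, -0.1, 87.9]
ft_force: [0.4, -0.2, -0.8]
grip_width: 51.2
grasp_force: 0.0
```

{"op": "jog_arm", "data": {"motion": [0,0,0,0,0,0,0,0,0,0,0,0,0,0,0,0,0,0,0,0,0,0,0,0,0,0,0,0,0,0], "gripper": 0}}

```text
clock: 44.42
tcp_pos: [576.3, 192.3, 197.2]
eef_rot: [-179.9, 0.0, 87.9]
ft_force: [-0.3, -0.3, 0.2]
grip_width: 0.0
grasp_force: 0.0
```

```bash
python3 -c "
from h import *
a=np.radians(-2.15);R=np.array([[np.cos(a),-np.sin(a)],[np.sin(a),np.cos(a)]])
W=pts(imaging.camera('side'));L=(W[...,:2]-[576.8,190.4])@R
for sx in (-1,1):
  for y0 in (-100,0,100):
    k=(abs(L[...,0]-sx*45)<12)&(abs(L[...,1]-y0)<20)&(W[...,2]>85)&(W[...,2]<120);print(sx,y0,len(W[k]) and np.median(W[k][:,2]).round(1),len(W[k]))
k=(abs(L[...,0])<80)&(abs(L[...,1])<150)&(abs(W[...,2]-98)<4)&(abs(L[...,0])>20);print(np.percentile(L[k],[.5,99.5],axis=0))
print(bot.tip_reach)
p=np.array([576.8,190.4])+R@[0,170];go(p[0],p[1],200,87.85)"
```

```text
-1 -100 98.9 51
-1 0 99.1 48
-1 100 98.1 35
1 -100 98.9 48
1 0 99.1 44
1 100 98.6 35
[[ -69.1733563  -130.87901611]
 [  68.25401753  129.35795709]]
14.0
at [576.4 192.4 197.4] [-1.7993e+02  4.0000e-02  8.7890e+01] w 0.2 F [ 0.2 -0.4 -0.8] q7 [-38.  22.  22.  86.  -8.  73. -17.] t 44.4667
shift units [ 5.6   0.02 -0.09] turn units [-0.01  0.01  0.01] (deg) [-0.1  0.   0. ]
```

{"op": "jog_arm", "data": {"motion": [0.4,0,0,0,0,0,0.8,0,0,0,0,0,0.9,0,0,0,0,0,0.9,0,0,0,0,0,0.9,0,0,0,0,0,0.8,0.02,0,0,0,0,0.5,0,0,0,0,0,0.3,0,0,0,0,0,0.1,0,0,0,0,0,0,0,0,0,0,0]}}

```text
clock: 45.3
tcp_pos: [583.3, 360.9, 197.7]
eef_rot: [-180.0, 0.0, 87.9]
ft_force: [-0.8, -0.5, -0.4]
grip_width: 0.2
grasp_force: 0.0
```

{"op": "jog_arm", "data": {"motion": [0,0,0.2,0,0,0,0,0,0.4,0,0,0,0,0,0.4,0,0,0,0,0,0.3,0,0,0,0,0,0.15,0,0,0,0,0,0,0,0,0,0,0,0,0,0,0]}}

```text
clock: 45.88
tcp_pos: [583.4, 360.1, 154.2]
eef_rot: [-180.0, 0.0, 87.9]
ft_force: [0.2, -0.2, 0.2]
grip_width: 0.3
grasp_force: 0.0
```

```bash
python3 -c "
from h import *
a=np.radians(-2.15);R=np.array([[np.cos(a),-np.sin(a)],[np.sin(a),np.cos(a)]])
p=np.array([576.8,190.4])+R@[0,98];go(p[0],p[1],124,87.85)"
```

```text
at [583.4 360.1 154.2] [-1.7996e+02  3.0000e-02  8.7880e+01] w 0.3 F [ 0.2 -0.2  0.2] q7 [-46.  33.  19.  75. -11.  73. -30.] t 45.8833
shift units [-2.39 -0.01  1.01] turn units [-0.01  0.01  0.01] (deg) [-0.  0.  0.]
```

{"op": "jog_arm", "data": {"motion": [-0.2,0,0,0,0,0,-0.2,0,0,0,0,0,-0.2,0,0,0,0,0,-0.2,0,0,0,0,0,-0.2,0,0,0,0,0,-0.2,0,0,0,0,0,-0.2,0,0,0,0,0,-0.2,0,0,0,0,0,-0.2,0,0,0,0,0,-0.2,0,0,0,0,0,-0.2,0,0,0,0,0,-0.2,0,0,0,0,0]}}

```text
clock: 46.88
tcp_pos: [581.0, 287.3, 154.7]
eef_rot: [-180.0, 0.0, 87.9]
ft_force: [-0.7, 0.3, 0.1]
grip_width: 0.3
grasp_force: 0.0
```

{"op": "jog_arm", "data": {"motion": [0,0,0.15,0,0,0,0,0,0.15,0,0,0,0,0,0.15,0,0,0,0,0,0.15,0,0,0,0,0,0.15,0,0,0,0,0,0.1,0,0,0,0,0,0.1,0,0,0,0,0,0,0,0,0,0,0,0,0,0,0]}}

```text
clock: 47.63
tcp_pos: [581.3, 285.2, 125.2]
eef_rot: [-179.9, 0.1, 87.7]
ft_force: [-0.6, 1.4, 0.8]
grip_width: 0.1
grasp_force: 0.0
```

```bash
cat >> h.py <<'E'
def clamps():
    a=np.radians(-2.15);R=np.array([[np.cos(a),-np.sin(a)],[np.sin(a),np.cos(a)]])
    for n in ("side","top"):
        W=pts(imaging.camera(n));L=(W[...,:2]-[576.8,190.4])@R
        for s in (1,-1):
            o=[]
            for y0 in (85,95,105,115,125,135,145):
                k=(abs(L[...,0])<9)&(abs(L[...,1]*s-y0)<5)&(W[...,2]>80)&(W[...,2]<170); o.append(np.median(W[k][:,2]).round(1) if k.sum() else 0)
            print(n,s,[float(v) for v in o])
E
python3 -c "
from h import *
clamps();go(580.5,288.3,122,87.85)"
```

```text
side 1 [134.8, 123.7, 166.1, 108.4, 109.2, 108.7, 0.0]
side -1 [97.5, 99.2, 98.6, 97.0, 88.1, 96.8, 136.6]
top 1 [104.2, 114.0, 0.0, 0.0, 0.0, 0.0, 0.0]
top -1 [97.8, 97.1, 98.0, 96.3, 97.9, 123.0, 153.8]
at [580.6 288.9 125.8] [-1.7997e+02 -3.0000e-02  8.7920e+01] w 0.3 F [-1.1  0.5  0.1] q7 [-43.  30.  19.  84. -10.  67. -24.] t 47.7333
shift units [-0.02 -0.    0.13] turn units [-0.   -0.    0.01] (deg) [-0.  -0.   0.1]
```

{"op": "jog_arm", "data": {"motion": [0,0,0.06,0,0,0,0,0,0.05,0,0,0,0,0,0.04,0,0,0,0,0,0,0,0,0,0,0,0,0,0,0,0,0,0,0,0,0]}}

```text
clock: 48.23
tcp_pos: [580.8, 288.6, 121.7]
eef_rot: [-180.0, -0.0, 87.9]
ft_force: [-0.6, 0.9, 1.5]
grip_width: 0.1
grasp_force: 0.5
```

{"op": "jog_arm", "data": {"motion": [0,0,0.04,0,0,0,0,0,0.03,0,0,0,0,0,0,0,0,0,0,0,0,0,0,0]}}

```text
clock: 48.57
tcp_pos: [581.0, 288.6, 121.3]
eef_rot: [180.0, -0.1, 87.9]
ft_force: [-4.7, -1.7, 11.6]
grip_width: 0.0
grasp_force: 6.1
```

{"op": "jog_arm", "data": {"motion": [0,0,-0.3,0,0,0,0,0,-0.6,0,0,0,0,0,-0.7,0,0,0,0,0,-0.6,0,0,0,0,0,-0.4,0,0,0,0,0,-0.1,0,0,0,0,0,0,0,0,0]}}

```text
clock: 49.15
tcp_pos: [581.3, 288.4, 201.3]
eef_rot: [179.9, -0.0, 87.9]
ft_force: [-0.1, -0.9, 0.6]
grip_width: -0.1
grasp_force: 0.0
```

```bash
python3 -c "
from h import *
clamps()
a=np.radians(-2.15);R=np.array([[np.cos(a),-np.sin(a)],[np.sin(a),np.cos(a)]])
p=np.array([576.8,190.4])+R@[0,-170];go(p[0],p[1],200,87.85)"
```

```text
side 1 [103.4, 109.6, 109.4, 106.8, 106.8, 107.3, 0.0]
side -1 [99.5, 98.5, 99.8, 100.5, 87.6, 100.2, 135.6]
top 1 [98.8, 106.5, 107.0, 108.7, 0.0, 0.0, 0.0]
top -1 [97.8, 98.1, 97.9, 97.7, 98.1, 123.5, 153.8]
at [580.4 288.1 199.3] [-1.7991e+02  6.0000e-02  8.7890e+01] w -0.2 F [ 0.   0.7 -0.9] q7 [-43.  27.  20.  79.  -9.  76. -25.] t 49.25
shift units [-8.93 -0.   -0.02] turn units [-0.01  0.01  0.01] (deg) [-0.1  0.1  0. ]
```

{"op": "jog_arm", "data": {"motion": [-0.4,0,0,0,0,0,-0.8,0,0,0,0,0,-0.9,0,0,0,0,0,-0.9,0,0,0,0,0,-0.9,0,0,0,0,0,-0.9,0,0,0,0,0,-0.9,0,0,0,0,0,-0.9,0,0,0,0,0,-0.8,0,0,0,0,0,-0.7,0,0,0,0,0,-0.5,0,0,0,0,0,-0.33,0,0,0,0,0]}}

```text
clock: 50.25
tcp_pos: [570.0, 17.2, 199.7]
eef_rot: [-179.9, 0.1, 87.7]
ft_force: [0.8, -0.5, -0.1]
grip_width: 0.1
grasp_force: 0.0
```

{"op": "jog_arm", "data": {"motion": [0,0,0,0,0,0,0,0,0,0,0,0,0,0,0.2,0,0,0,0,0,0.4,0,0,0,0,0,0.4,0,0,0,0,0,0.3,0,0,0,0,0,0.15,0,0,0,0,0,0,0,0,0,0,0,0,0,0,0]}}

```text
clock: 51.0
tcp_pos: [570.9, 20.7, 156.6]
eef_rot: [-180.0, 0.0, 87.9]
ft_force: [0.4, -0.2, 0.7]
grip_width: -0.6
grasp_force: 0.0
```

```bash
python3 -c "
from h import *
a=np.radians(-2.15);R=np.array([[np.cos(a),-np.sin(a)],[np.sin(a),np.cos(a)]])
p=np.array([576.8,190.4])+R@[0,-98];go(p[0],p[1],121.5,87.85)"
```

```text
at [570.9  20.7 156.6] [-1.7995e+02  2.0000e-02  8.7900e+01] w -0.6 F [ 0.4 -0.2  0.7] q7 [-26.  20.  26.  95.  -9.  67.   0.] t 51.0
shift units [ 2.39 -0.01  1.17] turn units [-0.01  0.    0.01] (deg) [-0.   0.   0.1]
```

{"op": "jog_arm", "data": {"motion": [0.2,0,0.05,0,0,0,0.2,0,0,0,0,0,0.2,0,0,0,0,0,0.2,0,0,0,0,0,0.2,0,0,0,0,0,0.2,0,0,0,0,0,0.2,0,0,0,0,0,0.2,0,0,0,0,0,0.2,0,0,0,0,0,0.2,0,0,0,0,0,0.2,0,0,0,0,0,0.2,0,0,0,0,0]}}

```text
clock: 52.0
tcp_pos: [573.7, 93.8, 155.6]
eef_rot: [-180.0, -0.0, 87.9]
ft_force: [0.0, -0.4, 0.6]
grip_width: -0.1
grasp_force: 0.1
```

{"op": "jog_arm", "data": {"motion": [0,0,0.15,0,0,0,0,0,0.15,0,0,0,0,0,0.15,0,0,0,0,0,0.15,0,0,0,0,0,0.15,0,0,0,0,0,0.1,0,0,0,0,0,0.1,0,0,0,0,0,0,0,0,0,0,0,0,0,0,0]}}

```text
clock: 52.75
tcp_pos: [573.3, 92.0, 126.5]
eef_rot: [-179.9, 0.0, 87.9]
ft_force: [-0.1, 0.4, 0.1]
grip_width: -0.1
grasp_force: 0.0
```

```bash
python3 -c "
from h import *
clamps();go(573,92.5,121.5,87.85)"
```

```text
side 1 [107.8, 106.5, 108.8, 107.9, 108.8, 106.3, 0.0]
side -1 [162.0, 160.5, 136.2, 137.1, 93.7, 105.6, 105.9]
top 1 [100.0, 107.2, 107.9, 106.5, 106.6, 106.4, 105.0]
top -1 [0.0, 0.0, 0.0, 0.0, 108.8, 106.9, 0.0]
at [573.5  92.1 126.9] [-1.7997e+02  3.0000e-02  8.7870e+01] w -0.1 F [-0.1 -0.3 -0.3] q7 [-31.  22.  24.  96. -10.  64.  -7.] t 52.85
shift units [ 0.01 -0.02  0.18] turn units [-0.01  0.01  0.  ] (deg) [-0.  0.  0.]
```

{"op": "jog_arm", "data": {"motion": [0,0,0.06,0,0,0,0,0,0.06,0,0,0,0,0,0.05,0,0,0,0,0,0.02,0,0,0,0,0,0,0,0,0,0,0,0,0,0,0,0,0,0,0,0,0]}}

```text
clock: 53.43
tcp_pos: [573.8, 92.8, 121.6]
eef_rot: [180.0, -0.0, 87.9]
ft_force: [0.3, 1.2, 2.8]
grip_width: 0.2
grasp_force: 1.6
```

{"op": "jog_arm", "data": {"motion": [0,0,0.03,0,0,0,0,0,0.03,0,0,0,0,0,0,0,0,0,0,0,0,0,0,0]}}

```text
clock: 53.77
tcp_pos: [574.0, 92.8, 121.2]
eef_rot: [179.9, -0.1, 87.9]
ft_force: [-5.6, 1.0, 15.1]
grip_width: 0.2
grasp_force: 7.5
```

{"op": "jog_arm", "data": {"motion": [0,0,-0.3,0,0,0,0,0,-0.6,0,0,0,0,0,-0.8,0,0,0,0,0,-0.8,0,0,0,0,0,-0.8,0,0,0,0,0,-0.5,0,0,0,0,0,-0.2,0,0,0,0,0,0,0,0,0]}}

```text
clock: 54.43
tcp_pos: [574.2, 92.4, 240.8]
eef_rot: [179.9, -0.0, 87.9]
ft_force: [-0.3, -0.0, 0.0]
grip_width: -0.1
grasp_force: 0.0
```

{"op": "jog_arm", "data": {"motion": [0,-0.5,0,0,0,0,0,-0.8,0,0,0,0,0,-0.8,0,0,0,0,0,-0.8,0,0,0,0,0,-0.5,0,0,0,0,0,-0.2,0,0,0,0,0,0,0,0,0,0,0,0,0,0,0,0]}}

```text
clock: 55.1
tcp_pos: [465.8, 96.5, 239.0]
eef_rot: [-180.0, 0.0, 87.9]
ft_force: [0.9, -0.1, 0.8]
grip_width: 0.2
grasp_force: 0.0
```

```bash
python3 -c "
from h import *
clamps();print(bot.get_obs()['tcp_pos'])
c=imaging.camera('side');i=c['image'][90:310,150:400]; cv2.imwrite('pics/s6.png',cv2.resize(i,(682,600)))"
```

```text
side 1 [99.9, 105.6, 109.3, 108.6, 110.4, 106.7, 0.0]
side -1 [107.6, 107.9, 108.6, 107.8, 93.7, 105.8, 0.0]
top 1 [98.6, 107.6, 107.9, 108.3, 106.5, 106.3, 106.2]
top -1 [102.2, 108.2, 107.3, 106.8, 107.7, 107.4, 0.0]
[466.40179627  96.37677756 239.15493351]
```

View pics/s6.png

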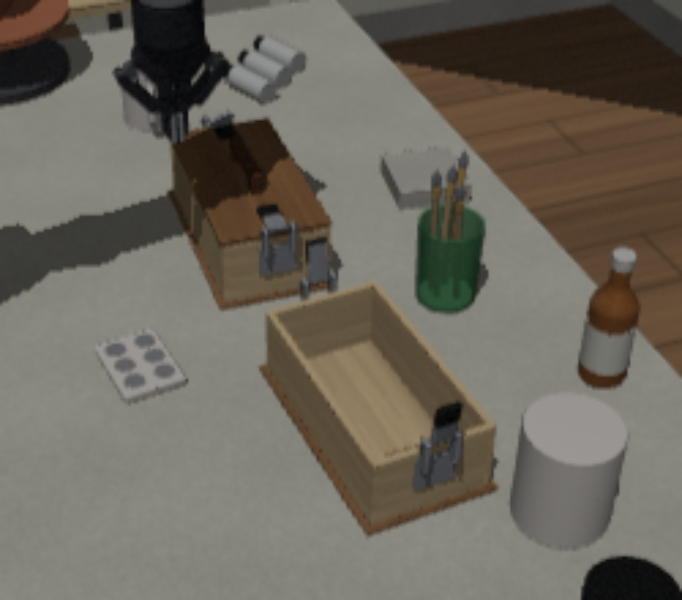

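The picture shows the lid seated, both clamps of that case flat at (275,215) and (225,125), and the other case's clamps still upright. No jars are left on the table.

```bash
python3 -c "
from h import *
print(order.sign_off())"
```

```text
the job is handed in; nothing more can be done
None
```

The job is handed in: all three squat jars on the table (no fourth was found) are packed beside the kept jar, the lid is fully home, both of that case's clamps are down, the other case's clamps are still open, and none of my moves touched the palette, brush pot, mug or bowl.

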